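Load the seed scarifier and start it

TASK

Pick up the cup by its handle and pour all seven walnuts into the scarifier's hopper, then stand the empty cup upright on the bench and let go of it. Then start the machine: turn the key clockwise all the way to its stop, hold it there for about half a second, and let it spring back to run. Leave the log, the branch slice and the jar where they are.

Things in the scene. Friction and masses are not known exactly. Their poses are not given: they have to be found in the camera images.
- cup: Open round aluminium cup with one flat steel handle, standing upright on the bench. 85 mm high, outer diameter 85 mm at the foot and 96 mm at the rim, wall 3.5 mm, floor 5 mm thick, 140 g more or less. Origin at the centre of its underside, z up through the mouth, x points from the cup's axis out along the handle. At the start it holds all seven walnuts in one layer on its floor, and its handle points away from the robot, within about 35 degrees of straight ahead.
- cup_handle (a point): Middle of the cup's handle, 74 mm out from the cup's axis along the cup's x and 62 mm above its underside. The handle is a flat upright plate 12 mm thick (across the cup's y), 36 mm high (44 to 80 mm above the underside), its outer end 94 mm from the cup's axis, with about 44 mm of it free beyond the wall. It can be pinched across its thickness from above.
- scarifier: White bench-top seed scarifier (abrading machine), fixed: a 200 x 200 mm housing, 85 mm high, with a square open steel hopper on top and a black motor cylinder (70 mm diameter, 70 mm long) on its far (+x) side. Origin at the centre of the underside, z up.
- hopper_mouth (a point): Centre of the square mouth of the scarifier's hopper, at the level of its rim, 145 mm above the bench. The hopper is 132 x 132 mm inside (sides along this frame's x and y), walls 4 mm thick, 56 mm deep to its flat closed floor.
- start_box: Grey fixed start box, 130 x 120 x 60 mm high, with the key on top in a 42 mm steel collar (6 mm high). Origin at the centre of the underside. Stands on one side of the scarifier; the cup stands on the other.
- key_grip (a point): Centre of the upright black key bow, on the key's vertical turning axis, 96 mm above the bench. The bow is a flat plate 32 mm wide (along this frame's x), 9 mm thick (along y) and 30 mm high (its top is 111 mm above the bench). The frame turns with the key.
- key (a joint): Turn of the key, rad. 0 = run, where its spring holds it; grows as the key is turned clockwise seen from above, to a hard stop at 1.0 = start. The spring needs up to 0.12 N m at the stop and brings the key back to run as soon as it is let go.
- walnut0: One of the seven walnuts, all alike: a brown near-round shell 25 mm in diameter and 29 mm long, 12 g, rolls easily. Origin at its centre.
- walnut1: One of the seven walnuts, all alike: a brown near-round shell 25 mm in diameter and 29 mm long, 12 g, rolls easily. Origin at its centre.
- walnut2: One of the seven walnuts, all alike: a brown near-round shell 25 mm in diameter and 29 mm long, 12 g, rolls easily. Origin at its centre.
- walnut3: One of the seven walnuts, all alike: a brown near-round shell 25 mm in diameter and 29 mm long, 12 g, rolls easily. Origin at its centre.
- walnut4: One of the seven walnuts, all alike: a brown near-round shell 25 mm in diameter and 29 mm long, 12 g, rolls easily. Origin at its centre.
- walnut5: One of the seven walnuts, all alike: a brown near-round shell 25 mm in diameter and 29 mm long, 12 g, rolls easily. Origin at its centre.
- walnut6: One of the seven walnuts, all alike: a brown near-round shell 25 mm in diameter and 29 mm long, 12 g, rolls easily. Origin at its centre.
- log: Bystander: short piece of log with bark standing on end, 72 mm diameter, 90 mm high. Origin at the centre of its underside.
- disc: Bystander: slice of a branch with bark lying flat, 90 mm diameter, 22 mm thick. Origin at the centre of its underside.
- jar: Bystander: closed glass specimen jar with a white cap, 60 mm diameter, 90 mm high. Origin at the centre of its underside.
Things that resemble listed ones, but are neither listed nor needed, are in the scene too. Leave any purple or red look-alike of the start_box alone.

How it is judged:
On the way, in this order (a step that is already met when the one before it is completed fails the run):
1. all seven walnuts are in the hopper (x of walnut0 in the frame of hopper_mouth between -0.068 and 0.068 m and y of walnut0 in the frame of hopper_mouth between -0.068 and 0.068 m and z of walnut0 in the frame of hopper_mouth between -0.058 and -0.002 m and x of walnut1 in the frame of hopper_mouth between -0.068 and 0.068 m and y of walnut1 in the frame of hopper_mouth between -0.068 and 0.068 m and z of walnut1 in the frame of hopper_mouth between -0.058 and -0.002 m and x of walnut2 in the frame of hopper_mouth between -0.068 and 0.068 m and y of walnut2 in the frame of hopper_mouth between -0.068 and 0.068 m and z of walnut2 in the frame of hopper_mouth between -0.058 and -0.002 m and x of walnut3 in the frame of hopper_mouth between -0.068 and 0.068 m and y of walnut3 in the frame of hopper_mouth between -0.068 and 0.068 m and z of walnut3 in the frame of hopper_mouth between -0.058 and -0.002 m and x of walnut4 in the frame of hopper_mouth between -0.068 and 0.068 m and y of walnut4 in the frame of hopper_mouth between -0.068 and 0.068 m and z of walnut4 in the frame of hopper_mouth between -0.058 and -0.002 m and x of walnut5 in the frame of hopper_mouth between -0.068 and 0.068 m and y of walnut5 in the frame of hopper_mouth between -0.068 and 0.068 m and z of walnut5 in the frame of hopper_mouth between -0.058 and -0.002 m and x of walnut6 in the frame of hopper_mouth between -0.068 and 0.068 m and y of walnut6 in the frame of hopper_mouth between -0.068 and 0.068 m and z of walnut6 in the frame of hopper_mouth between -0.058 and -0.002 m), for 0.2 s.
2. the cup stands upright on the bench, released (angle between cup's own z axis and vertical below 0.1 rad and height (world z) of cup below 0.008 m and contact force between the fingers and cup below 0.1 N and linear speed of cup below 0.03 m/s), for 0.2 s.
3. the key is held at start (turned by more than 0.85 rad) (value of joint key above 0.85 rad), for 0.2 s.
At the end, for the whole second after the job is handed in: All seven walnuts lie inside the hopper, below its rim; the cup stands upright on the bench (within 0.1 rad, underside within 8 mm of the bench), released and at rest; the key is back at run (below 0.1 rad) (all of step 1 and all of step 2 and value of joint key below 0.1 rad); the robot touches nothing.
It fails at once if the log is moved by more than 30 mm (distance of log from where it was at the start of the episode above 0.03 m).
It fails at once if the branch slice is moved by more than 30 mm (distance of disc from where it was at the start of the episode above 0.03 m).
It fails at once if the jar is moved by more than 30 mm (distance of jar from where it was at the start of the episode above 0.03 m).
It also fails if it takes over 72 s, if anything falls off the work surface, if the arm or the gripper's body presses on something with over 40 N, if the wrist force passes 120 N, or if a joint passes its speed limit or range.

ROBOT

A 6-joint arm with a two-finger parallel gripper is mounted at the origin on the work surface. World frame = base frame: x ahead of the robot, y to its left, z up, the work surface at z = 0. Lengths are in m, angles in rad, forces in N, time in s.
With the tool pointing down it reaches from about 0.35 to 0.975 m from the base axis. Payload 4.9 kg.
Tool frame: the origin (TCP) lies on the centre line of the jaws, within the pads' length; the fingertips stand 11 mm ahead of it and the grasp point (between the pads) lies 8 mm behind it; z points along the fingers, y is the direction in which the jaws open and shut (so a half turn about z gives the same grasp; the last joint's range is limited). The gripper opens to 85 mm and grips with 20 to 120 N. Pads are 22 mm wide; open, the fingers measure 114 mm over their backs; the gripper's body (76 mm by 85 mm) begins 54 mm behind the grasp point. The pads swing forward as they close: fully open they stand 13 mm farther back than shut.
Start: joints at [-1.453, 0.053, 1.613, -0, 1.476, -0.119], TCP at [0.147, -0.608, 0.242] pointing down, gripper open.
Joint ranges: [-3.01, 3.01], [-1.01, 2.22], [0.06, 2.58], [-1.02, 4.17], [0.09, 2.62], [-3.14, 3.14]. Speed limits (rad/s): [2.57, 2.57, 3.14, 3.14, 3.14, 3.14].

INTERFACE

Orientations are given as a rotation vector (axis times angle).
In Python, from station import ctrl gives the robot as it stands.
- The arm moves only by the tool send_rows, never from a script. Its argument "series" is a list of rows, each an object of numbers: "tx", "ty", "tz": the shift along the tool's x, y, z in cm; "wx", "wy", "wz": the turn, a rotation vector about the tool's x, y, z in rad; "jaw": the closure, from 0 (fully open) to 1 (shut). In form: [{"tx": .., "ty": .., "tz": .., "wx": .., "wy": .., "wz": .., "jaw": ..}, ...]. A call has 1 to 5 rows; each row shifts and turns the pose as measured when the row begins, along the tool's axes as they then stand; what a row does not reach is not made up. A row lasts 1/8 s, in which the tool goes at most 62.5 mm and 10.7 degrees, less where a joint would pass 70% of its speed; a pose out of reach is approached as far as the arm can. A call is refused whole if a number of a shift passes 6.25 or a number of a turn 0.188, either way. A call with a gripper value outside its range is refused whole. The fingers move at their own pace and stop on an object; "squeeze" is the grip in N (left out, the last holds). Time passes only in rows, so rows that do not move let the fingers close. It gives the time, the measured TCP pose, the force and the opening at its end, in the units of the state.
- ctrl.get_obs(): the state, without advancing time (a new reading comes with each control period).
- ctrl.get_image(name): name is "scene" or "top" or "wrist"; returns the picture (400x640x3 uint8, red, green, blue); there is no depth.
- ctrl.camera_info(name): a dict with "mtx" (3x3 intrinsics, pixels), "R" (3x3) and "t" (3): a world point X has camera coordinates R X + t. Camera axes: x right, y down, z forward; pixel columns grow to the right and rows downward; lengths in m; the calibration is good to about 2 mm. A picture is of the moment at which its call begins: read the wrist's pose just before it. camera_info takes no time and is no camera call; for the wrist camera it gives the pose at the moment of the call.
- ctrl.finish_job(): hands the job in, once; it reports no verdict.
The state is a dict: "t": time; "q": joint angles; "dq": joint speeds; "effort": joint torques, N m; "tool_pos": TCP position; "tool_rot": TCP orientation; "contact_force": force on the tool from outside, world axes, zero at the start; "wrist_torque": the same for the moment, N m; "opening": finger opening in m.
Only numpy, scipy, OpenCV 4.12 (cv2) and the standard library are available. Lean on these libraries where they do the work, as an engineer would, in place of code of your own. Each camera call takes 0.05 s, during which the arm holds its last target.

## Working session

There is one attempt and no reset: what is moved stays moved. The work goes in short steps, Python scripts to look and compute and a tool call to move; the robot and the scene stay as the last step left them, time stands still between calls to the robot, and variables do not carry over. Pictures are saved under pics/ and viewed, and the job is handed in when it is done.

Besides the shell and the picture viewer there is one more tool, called after ">>>" as name(argument=value, ...) on one line, values as JSON. send_rows: Moves the arm, as the interface text tells. Its arguments: {"type":"object","properties":{"series":{"type":"array"},"squeeze":{"type":"number"}},"required":["series"]}

```bash
ls; mkdir -p pics
python3 - <<'E'
from station import ctrl
import cv2
print(ctrl.get_obs())
for n in ("scene","top","wrist"):
    i=ctrl.camera_info(n); print(n,i)
    im=ctrl.get_image(n); cv2.imwrite(f"pics/{n}0.png",im[:,:,::-1])
E
```

```text
pics
{'t': 0.0, 'q': array([-1.45301661e+00,  5.33625611e-02,  1.61428689e+00,  1.14432333e-05,
        1.47600795e+00, -1.19041358e-01]), 'dq': array([-0.00047332,  0.00099311, -0.00074973,  0.00103408, -0.00104537,
       -0.0005557 ]), 'effort': array([-9.22086401e-04, -3.93678117e+01, -3.70177960e+01, -1.74613215e-04,
        7.01381417e-03,  2.50933780e-06]), 'tool_pos': array([ 0.14654086, -0.60696127,  0.24106371]), 'tool_rot': array([-3.11754407e+00, -3.70883368e-01, -1.99253739e-05]), 'contact_force': array([0.03862774, 0.2484374 , 0.12851499]), 'wrist_torque': array([ 0.00153515, -0.00840257, -0.00690866]), 'opening': 0.08541856571934685}
scene {'mtx': array([[466.28096219,   0.        , 319.19767457],
       [  0.        , 466.28096219, 201.39733157],
       [  0.        ,   0.        ,   1.        ]]), 'R': array([[ 0.51774172,  0.85547339,  0.0104308 ],
       [ 0.48508645, -0.28349302, -0.82723808],
       [-0.70472311,  0.43335551, -0.56175471]]), 't': array([-0.36812328, -0.11405742,  1.69333444])}
top {'mtx': array([[382.25464206,   0.        , 320.16847824],
       [  0.        , 382.25464206, 199.95314161],
       [  0.        ,   0.        ,   1.        ]]), 'R': array([[ 0.00528446, -0.99954052,  0.02984671],
       [-0.99142376, -0.00913435, -0.13036674],
       [ 0.13057947, -0.02890182, -0.99101649]]), 't': array([0.09388612, 0.48089016, 1.13051905])}
wrist {'mtx': array([[279.19496398,   0.        , 312.91660226],
       [  0.        , 279.19496398, 199.95954407],
       [  0.        ,   0.        ,   1.        ]]), 'R': array([[ 0.23427948, -0.97216813, -0.00150123],
       [-0.93201837, -0.22504259,  0.28407323],
       [-0.27650478, -0.06515336, -0.95880141]]), 't': array([-0.62411241, -0.03596584,  0.37861144])}
```

View pics/scene0.png

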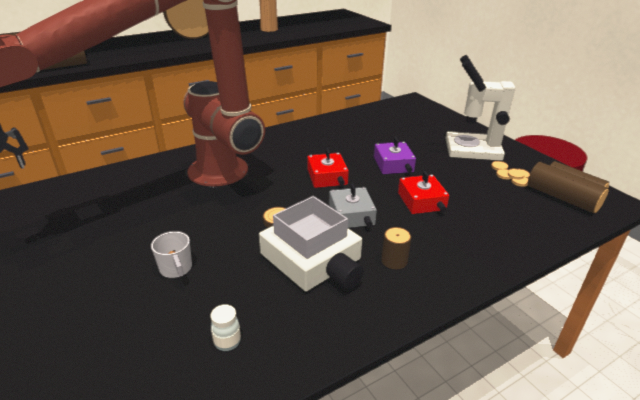

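View pics/top0.png

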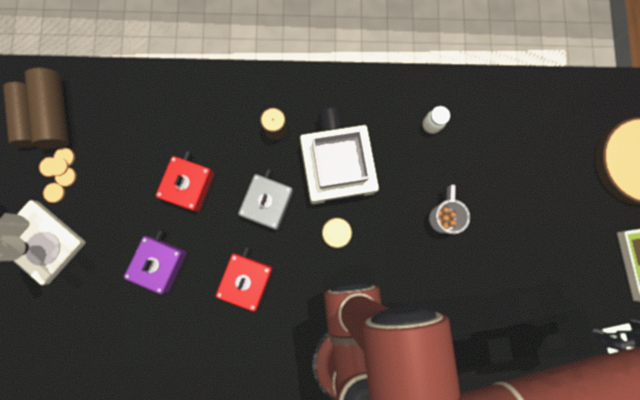

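View pics/wrist0.png

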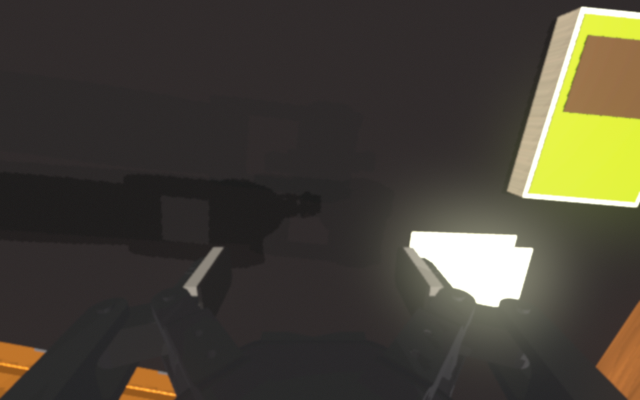

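The top view shows the cup at about (450,217) with its handle toward (452,190), the hopper at about (340,162), the grey start box at (265,201), the disc at (337,233), the jar at (436,120) and the log at (272,123). I'll enlarge crops of these.

Run:
```python
import cv2
im=cv2.imread("pics/top0.png")
def crop(n,x0,y0,x1,y1,k,src=im):
    c=cv2.resize(src[y0:y1,x0:x1],None,fx=k,fy=k,interpolation=cv2.INTER_CUBIC)
    for i,x in enumerate(range(x0,x1,10)): cv2.putText(c,str(x),((x-x0)*k,8),0,0.3,(0,255,255)); cv2.line(c,((x-x0)*k,10),((x-x0)*k,14),(0,255,255))
    for y in range(y0,y1,10): cv2.putText(c,str(y),(0,(y-y0)*k+3),0,0.3,(0,255,255)); cv2.line(c,(20,(y-y0)*k),(24,(y-y0)*k),(0,255,255))
    cv2.imwrite(f"pics/{n}.png",c)
crop("c_cup",420,175,480,245,8)
crop("c_hop",295,95,385,210,5)
crop("c_box",230,165,300,235,8)
s=cv2.imread("pics/scene0.png")
crop("s_cup",140,220,210,290,8,s)
crop("s_box",320,175,390,235,8,s)
```

```text
(no output)
```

View pics/c_cup.png

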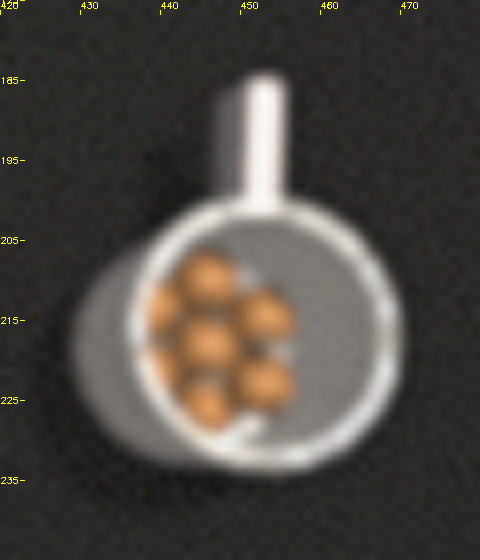

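View pics/c_hop.png

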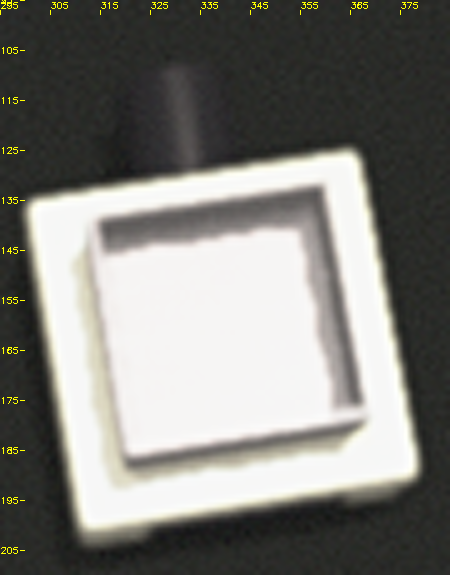

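View pics/c_box.png

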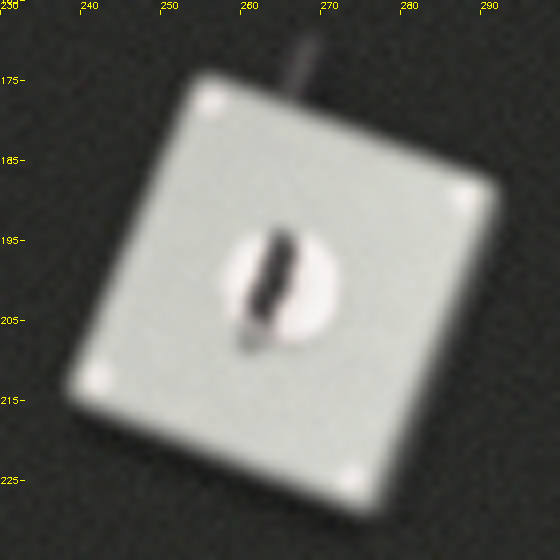

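View pics/s_cup.png

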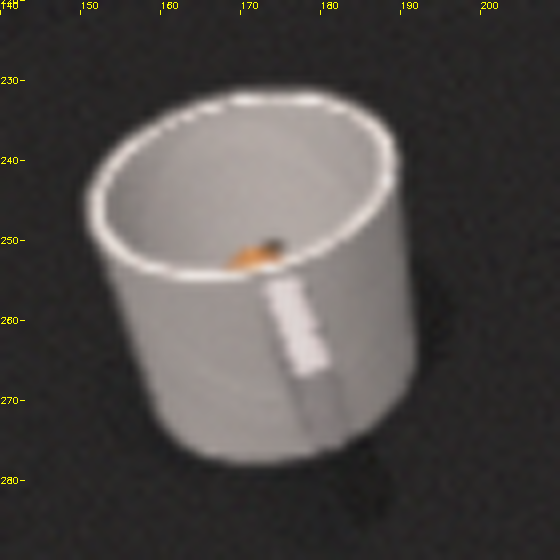

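View pics/s_box.png

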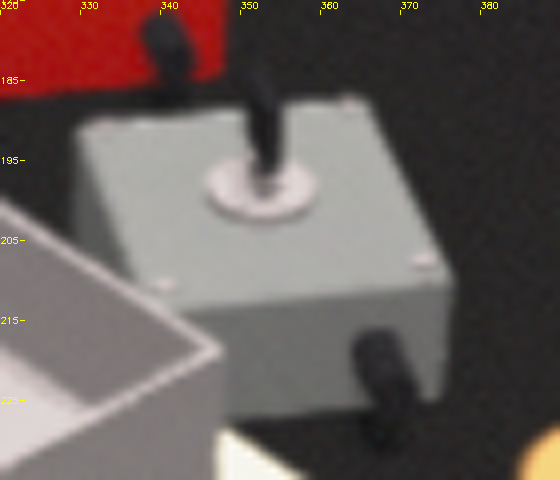

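```bash
cat > h.py <<'E'
from station import ctrl
import numpy as np, cv2
from scipy.spatial.transform import Rotation as Ro
def cam(n): 
    i=ctrl.camera_info(n); return i["mtx"],i["R"],i["t"]
def back(n,uv,z,c=None):
    K,R,t=c or cam(n); uv=np.atleast_2d(uv).astype(float)
    d=(np.linalg.inv(K)@np.c_[uv,np.ones(len(uv))].T).T@R; C=-R.T@t
    s=(z-C[2])/d[:,2]; return C+d*s[:,None]
def proj(n,X,c=None):
    K,R,t=c or cam(n); p=(K@(R@np.atleast_2d(X).T+t[:,None])).T; return p[:,:2]/p[:,2:]
E
python3 - <<'E'
from h import *
np.set_printoptions(precision=4,suppress=True)
b=lambda uv,z:back("top",uv,z)[:,:2]
print("cup ctr",b([453.1,216.7],.085),"scene",back("scene",[[170.5,243]],.085)[:,:2])
print("handle tip",b([453,184.5],.08), "root",b([452.7,201],.08))
h=b([[314,139],[360,132],[367.5,177],[320.5,187]],.145);print("hopper",h,h.mean(0),np.linalg.norm(np.diff(h,axis=0),axis=1))
h=b([[300.5,135.5],[366,125],[378.5,190],[312,202]],.085);print("house",h,h.mean(0),np.linalg.norm(np.diff(h,axis=0),axis=1))
h=b([[255,174],[291.5,187.5],[277,229],[238.5,214]],.06);print("box",h,h.mean(0),np.linalg.norm(np.diff(h,axis=0),axis=1))
print("collar",b([265,201],.066),"scene",back("scene",[[352.7,198.5]],.066)[:,:2])
print("bow ends",b([[265.5,193.5],[262,204.5]],.111))
print("jar",b([436,110],.09),"log",b([273,115],.09),"disc",b([337,233],.022))
E
```

```text
cup ctr [[ 0.4275 -0.2876]] scene [[ 0.4357 -0.287 ]]
handle tip [[ 0.5232 -0.2931]] root [[ 0.4741 -0.2902]]
hopper [[ 0.6364  0.1188]
 [ 0.6585 -0.0101]
 [ 0.5303 -0.0299]
 [ 0.5009  0.1   ]] [0.5815 0.0447] [0.1308 0.1297 0.1331]
house [[ 0.6643  0.1581]
 [ 0.6994 -0.0364]
 [ 0.5038 -0.071 ]
 [ 0.4668  0.1225]] [0.5836 0.0433] [0.1976 0.1986 0.197 ]
box [[0.5522 0.2922]
 [0.5127 0.1834]
 [0.3896 0.2238]
 [0.4326 0.3369]] [0.4718 0.2591] [0.1157 0.1295 0.121 ]
collar [[0.4709 0.26  ]] scene [[0.4806 0.2587]]
bow ends [[0.4864 0.2539]
 [0.4552 0.2629]]
jar [[ 0.7475 -0.2469]] log [[0.7241 0.2398]] disc [[0.3808 0.0456]]
```

```bash
cat >> h.py <<'E'
np.set_printoptions(precision=4,suppress=True)
def st():
    o=ctrl.get_obs(); R=Ro.from_rotvec(o["tool_rot"]).as_matrix()
    print("t",round(o["t"],3),"q",o["q"],"p",o["tool_pos"],"op",round(o["opening"],4),"F",o["contact_force"]); print(R); return o,R
def delta(p,Rt):
    "shift (cm) and turn (rad) in tool frame to reach world p, Rt"
    o,R=st(); d=R.T@(np.array(p)-o["tool_pos"])*100; w=Ro.from_matrix(R.T@Rt).as_rotvec(); print("shift cm",d,"turn",w, "rows",max(np.linalg.norm(d)/6.25,np.linalg.norm(w)/.1867)); 
def down(yaw): # tool down, tool x along world yaw (rad)
    c,s=np.cos(yaw),np.sin(yaw); return np.array([[c,s,0],[s,-c,0],[0,0,-1.]])
E
python3 - <<'E'
from h import *
delta([.5,-.29,.25],down(-.055))
delta([.5,-.29,.25],down(-.055+np.pi))
K,R,t=cam("wrist"); o,Rt=st(); print("cam in tool",Rt.T@(-R.T@t-o["tool_pos"])); print((R@Rt).T)
E
```

```text
t 0.15 q [-1.453   0.0532  1.614   0.      1.476  -0.119 ] p [ 0.1465 -0.6071  0.2413] op 0.0854 F [ 0.5091 -0.0549  0.4797]
[[ 0.9721  0.2346 -0.0002]
 [ 0.2346 -0.9721  0.0016]
 [ 0.0002 -0.0016 -1.    ]]
shift cm [ 41.7973 -22.5339  -0.8225] turn [-0.0016  0.      0.2918] rows 7.59868403087531
t 0.15 q [-1.453   0.0532  1.614   0.      1.476  -0.119 ] p [ 0.1465 -0.6071  0.2413] op 0.0854 F [ 0.5091 -0.0549  0.4797]
[[ 0.9721  0.2346 -0.0002]
 [ 0.2346 -0.9721  0.0016]
 [ 0.0002 -0.0016 -1.    ]]
shift cm [ 41.7973 -22.5339  -0.8225] turn [-0.0001 -0.0023 -2.8498] rows 15.264118861099396
t 0.15 q [-1.453   0.0532  1.614   0.      1.476  -0.119 ] p [ 0.1465 -0.6071  0.2413] op 0.0854 F [ 0.5091 -0.0549  0.4797]
[[ 0.9721  0.2346 -0.0002]
 [ 0.2346 -0.9721  0.0016]
 [ 0.0002 -0.0016 -1.    ]]
cam in tool [ 0.0728  0.     -0.1311]
[[-0.0003 -0.9587 -0.2843]
 [ 1.     -0.0004  0.0003]
 [-0.0004 -0.2843  0.9587]]
```

>>> send_rows(series=[{"tx": 5.2,"ty": -2.8,"wz": 0.06,"jaw": 0},{"tx": 5.2,"ty": -2.8,"wz": 0.06,"jaw": 0},{"tx": 5.2,"ty": -2.8,"wz": 0.06,"jaw": 0},{"tx": 5.2,"ty": -2.8,"wz": 0.06,"jaw": 0},{"tx": 5.2,"ty": -2.8,"wz": 0.05,"jaw": 0}])

```text
invalid input at $.series[0]: expected keys tx, ty, tz, wx, wy, wz, jaw
```

Run:
```python
from h import *
delta([.49,-.29,.22],down(-.055))
```

```text
t 0.15 q [-1.453   0.0532  1.614   0.      1.476  -0.119 ] p [ 0.1465 -0.6071  0.2413] op 0.0854 F [ 0.5091 -0.0549  0.4797]
[[ 0.9721  0.2346 -0.0002]
 [ 0.2346 -0.9721  0.0016]
 [ 0.0002 -0.0016 -1.    ]]
shift cm [ 40.8246 -22.7636   2.1776] turn [-0.0016  0.      0.2918] rows 7.486864824156883
```

>>> send_rows(series=[{"tx": 5.2,"ty": -2.8,"tz": 0,"wx": 0,"wy": 0,"wz": 0.06,"jaw": 0},{"tx": 5.2,"ty": -2.8,"tz": 0,"wx": 0,"wy": 0,"wz": 0.06,"jaw": 0},{"tx": 5.2,"ty": -2.8,"tz": 0,"wx": 0,"wy": 0,"wz": 0.06,"jaw": 0},{"tx": 5.2,"ty": -2.8,"tz": 0,"wx": 0,"wy": 0,"wz": 0.06,"jaw": 0},{"tx": 5.2,"ty": -2.8,"tz": 0,"wx": 0,"wy": 0,"wz": 0.05,"jaw": 0}])

```text
t: 0.78
tool_pos: [0.3912, -0.4365, 0.2395]
tool_rot: [-3.136, 0.112, 0.002]
contact_force: [-0.3, -1.3, -0.3]
opening: 0.0853
```

Run:
```python
from h import *
delta([.49,-.29,.22],down(-.055))
```

```text
t 0.775 q [-0.9675 -0.0352  1.7061  0.0012  1.4739  0.6747] p [ 0.3912 -0.4365  0.2395] op 0.0853 F [-0.3171 -1.3384 -0.3075]
[[ 0.9974 -0.0714 -0.0008]
 [-0.0714 -0.9974  0.0033]
 [-0.0011 -0.0032 -1.    ]]
shift cm [  8.8065 -15.3103   1.9897] turn [-0.0032  0.001  -0.0165] rows 2.8438583924475296
```

>>> send_rows(series=[{"tx": 2.5,"ty": -5,"tz": 0.5,"wx": 0,"wy": 0,"wz": -0.005,"jaw": 0},{"tx": 2.5,"ty": -5,"tz": 0.5,"wx": 0,"wy": 0,"wz": -0.005,"jaw": 0},{"tx": 2.5,"ty": -5,"tz": 0.5,"wx": 0,"wy": 0,"wz": 0,"jaw": 0},{"tx": 0.5,"ty": -0.5,"tz": 0,"wx": 0,"wy": 0,"wz": 0,"jaw": 0}])

```text
t: 1.27
tool_pos: [0.4858, -0.2795, 0.2231]
tool_rot: [-3.136, 0.089, 0.003]
contact_force: [-0.1, -0.8, -0.4]
opening: 0.085
```

Run:
```python
from h import *
delta([.49,-.29,.22],down(-.055))
c=cam("wrist"); im=ctrl.get_image("wrist"); cv2.imwrite("pics/w1.png",im[:,:,::-1])
import pickle; pickle.dump(c,open("w1.pkl","wb"))
print(proj("wrist",[[.4275,-.2876,.085],[.5232,-.2931,.08],[.5015,-.2915,.08]],c))
```

```text
t 1.275 q [-0.6563 -0.0859  1.7822  0.0028  1.4494  0.9708] p [ 0.4858 -0.2795  0.2231] op 0.085 F [-0.0892 -0.8278 -0.4165]
[[ 0.9984 -0.0566 -0.0015]
 [-0.0566 -0.9984  0.0047]
 [-0.0018 -0.0046 -1.    ]]
shift cm [0.4805 1.0214 0.3021] turn [-0.0046  0.0018 -0.0016] rows 0.1869592152292947
[[324.3512 245.75  ]
 [325.3756 153.9862]
 [324.7328 175.892 ]]
```

View pics/w1.png

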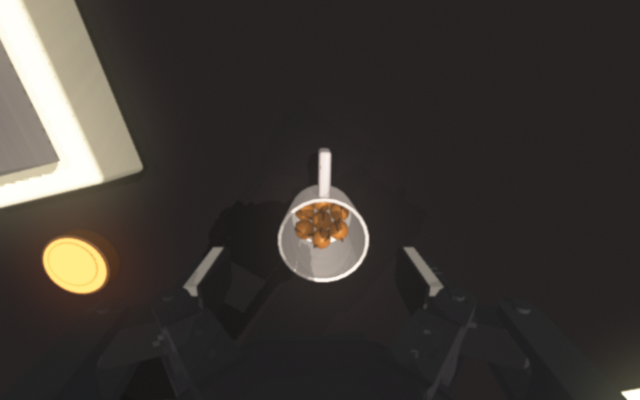

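```bash
cat >> h.py <<'E'
def crop(n,src,x0,y0,x1,y1,k):
    c=cv2.resize(src[y0:y1,x0:x1],None,fx=k,fy=k,interpolation=cv2.INTER_CUBIC)
    for x in range(x0,x1,10): cv2.putText(c,str(x),(int((x-x0+.5)*k),8),0,0.3,(0,255,255)); cv2.line(c,(int((x-x0+.5)*k),10),(int((x-x0+.5)*k),14),(0,255,255))
    for y in range(y0,y1,10): cv2.putText(c,str(y),(0,int((y-y0+.5)*k)+3),0,0.3,(0,255,255)); cv2.line(c,(20,int((y-y0+.5)*k)),(24,int((y-y0+.5)*k)),(0,255,255))
    cv2.imwrite(f"pics/{n}.png",c)
E
python3 - <<'E'
from h import *
crop("w1c",cv2.imread("pics/w1.png"),265,135,385,290,5)
E
```

```text
(no output)
```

View pics/w1c.png

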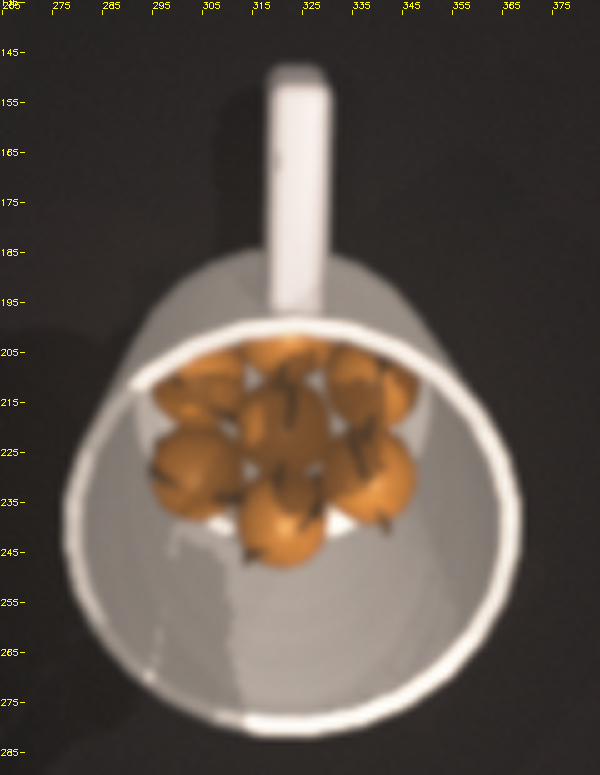

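Run:
```python
from h import *
import pickle; c=pickle.load(open("w1.pkl","rb"))
r=back("wrist",[[277.3,239],[368.5,239],[322.5,197.9],[323.5,281.9]],.085,c); print(r, r[:2].mean(0),r[2:].mean(0))
h=back("wrist",[[324.8,151.5],[324,197]],.08,c);print(h)
```

```text
[[ 0.438  -0.2386  0.085 ]
 [ 0.4327 -0.3342  0.085 ]
 [ 0.4802 -0.2881  0.085 ]
 [ 0.3839 -0.2847  0.085 ]] [ 0.4353 -0.2864  0.085 ] [ 0.4321 -0.2864  0.085 ]
[[ 0.5256 -0.2926  0.08  ]
 [ 0.4796 -0.2898  0.08  ]]
```

Run:
```python
from h import *
delta([.505,-.291,.1],down(-.063))
```

```text
t 1.325 q [-0.6575 -0.0854  1.7811  0.0028  1.4492  0.9706] p [ 0.4858 -0.2805  0.2234] op 0.0851 F [-0.4875  0.6561  0.2483]
[[ 0.9983 -0.0576 -0.0009]
 [-0.0576 -0.9983  0.0042]
 [-0.0012 -0.0042 -1.    ]]
shift cm [ 1.9881  0.9923 12.3326] turn [-0.0042  0.0012  0.0053] rows 2.0049933264354887
```

>>> send_rows(series=[{"tx": 1,"ty": 0.5,"tz": 4,"wx": -0.004,"wy": 0.001,"wz": 0.005,"jaw": 0.3},{"tx": 1,"ty": 0.5,"tz": 4,"wx": 0,"wy": 0,"wz": 0,"jaw": 0.3},{"tx": 0,"ty": 0,"tz": 4.3,"wx": 0,"wy": 0,"wz": 0,"jaw": 0.3},{"tx": 0,"ty": 0,"tz": 0,"wx": 0,"wy": 0,"wz": 0,"jaw": 0.3}], squeeze=60)

```text
t: 1.82
tool_pos: [0.505, -0.2974, 0.0994]
tool_rot: [3.135, -0.105, 0.003]
contact_force: [-0.9, 1.1, -0.1]
opening: 0.0601
```

Run:
```python
from h import *
delta([.505,-.291,.055],down(-.063))
c=cam("wrist"); im=ctrl.get_image("wrist"); cv2.imwrite("pics/w2.png",im[:,:,::-1])
```

```text
t 1.825 q [-0.658   0.0889  1.8242 -0.0025  1.2243  0.9805] p [ 0.505  -0.2974  0.0994] op 0.0601 F [-0.8674  1.0913 -0.0578]
[[ 0.9978 -0.0668  0.0019]
 [-0.0668 -0.9978 -0.0045]
 [ 0.0022  0.0043 -1.    ]]
shift cm [-0.0507 -0.6535  4.435 ] turn [ 0.0043 -0.0022 -0.0039] rows 0.7173025231882845
```

View pics/w2.png

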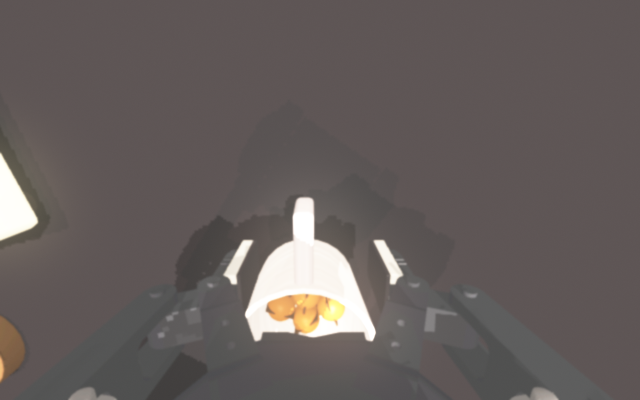

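The handle, at about column 304, lies between the pads, whose midpoint is at about 314. That matches the 6 mm lateral error, so I'll correct it and descend.

>>> send_rows(series=[{"tx": 0,"ty": -0.6,"tz": 0.5,"wx": 0.004,"wy": -0.002,"wz": -0.004,"jaw": 0.3},{"tx": 0,"ty": 0,"tz": 2,"wx": 0,"wy": 0,"wz": 0,"jaw": 0.3},{"tx": 0,"ty": 0,"tz": 2,"wx": 0,"wy": 0,"wz": 0,"jaw": 0.3},{"tx": 0,"ty": 0,"tz": 0,"wx": 0,"wy": 0,"wz": 0,"jaw": 0.3}])

```text
t: 2.38
tool_pos: [0.5098, -0.2956, 0.0604]
tool_rot: [3.131, -0.1, 0.019]
contact_force: [-0.2, -0.8, 0.1]
opening: 0.0601
```

Run:
```python
from h import *
delta([.505,-.291,.055],down(-.063))
```

```text
t 2.375 q [-0.6515  0.1404  1.8412 -0.0004  1.145   0.9832] p [ 0.5098 -0.2956  0.0604] op 0.0601 F [-0.2336 -0.8181  0.1109]
[[ 0.9979 -0.0638  0.0117]
 [-0.0636 -0.9979 -0.0094]
 [ 0.0123  0.0086 -0.9999]]
shift cm [-0.5151 -0.4323  0.5319] turn [ 0.0086 -0.0122 -0.0007] rows 0.13719053290252226
```

>>> send_rows(series=[{"tx": -0.5,"ty": -0.4,"tz": 0.5,"wx": 0.009,"wy": -0.012,"wz": 0,"jaw": 0.3},{"tx": 0,"ty": 0,"tz": 0,"wx": 0,"wy": 0,"wz": 0,"jaw": 0.3}])

```text
t: 2.62
tool_pos: [0.505, -0.291, 0.0551]
tool_rot: [-3.139, 0.1, 0.001]
contact_force: [0.3, 0.0, -0.1]
opening: 0.0604
```

Run:
```python
from h import *
delta([.505,-.291,.055],down(-.063))
```

```text
t 2.625 q [-0.6507  0.143   1.8486  0.0006  1.151   0.9833] p [ 0.505  -0.291   0.0551] op 0.0604 F [ 0.2786  0.0262 -0.1074]
[[ 0.998  -0.0635 -0.0005]
 [-0.0635 -0.998   0.001 ]
 [-0.0006 -0.001  -1.    ]]
shift cm [ 0.0019 -0.0028  0.0059] turn [-0.001   0.0006 -0.0005] rows 0.006771427097448945
```

>>> send_rows(series=[{"tx": 0,"ty": 0,"tz": 0,"wx": 0,"wy": 0,"wz": 0,"jaw": 1},{"tx": 0,"ty": 0,"tz": 0,"wx": 0,"wy": 0,"wz": 0,"jaw": 1},{"tx": 0,"ty": 0,"tz": 0,"wx": 0,"wy": 0,"wz": 0,"jaw": 1},{"tx": 0,"ty": 0,"tz": 0,"wx": 0,"wy": 0,"wz": 0,"jaw": 1}], squeeze=90)

```text
t: 3.12
tool_pos: [0.5057, -0.2914, 0.0564]
tool_rot: [3.14, -0.1, 0.002]
contact_force: [-0.7, -0.4, -1.2]
opening: 0.0108
```

>>> send_rows(series=[{"tx": 0,"ty": 0,"tz": -1,"wx": 0,"wy": 0,"wz": 0,"jaw": 1},{"tx": 0,"ty": 0,"tz": -2,"wx": 0,"wy": 0,"wz": 0,"jaw": 1},{"tx": 0,"ty": 0,"tz": 0,"wx": 0,"wy": 0,"wz": 0,"jaw": 1}])

```text
t: 3.5
tool_pos: [0.5057, -0.2914, 0.0884]
tool_rot: [3.14, -0.1, 0.003]
contact_force: [0.6, -0.3, -1.5]
opening: 0.0113
```

Run:
```python
from h import *
st()
c=cam("wrist"); im=ctrl.get_image("wrist"); cv2.imwrite("pics/w3.png",im[:,:,::-1])
im=ctrl.get_image("scene"); cv2.imwrite("pics/s3.png",im[100:360,50:350,::-1].repeat(2,0).repeat(2,1))
```

```text
t 3.5 q [-0.6506  0.0987  1.834   0.0009  1.2073  0.9834] p [ 0.5057 -0.2914  0.0884] op 0.0113 F [ 0.6247 -0.2517 -1.472 ]
[[ 0.998  -0.0635  0.0017]
 [-0.0635 -0.998  -0.0002]
 [ 0.0017  0.0001 -1.    ]]
```

View pics/w3.png

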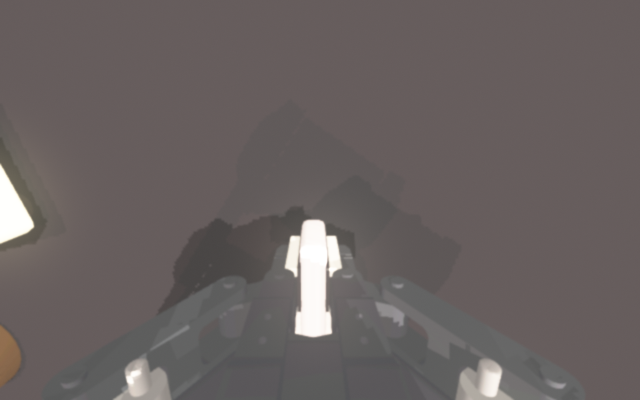

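View pics/s3.png

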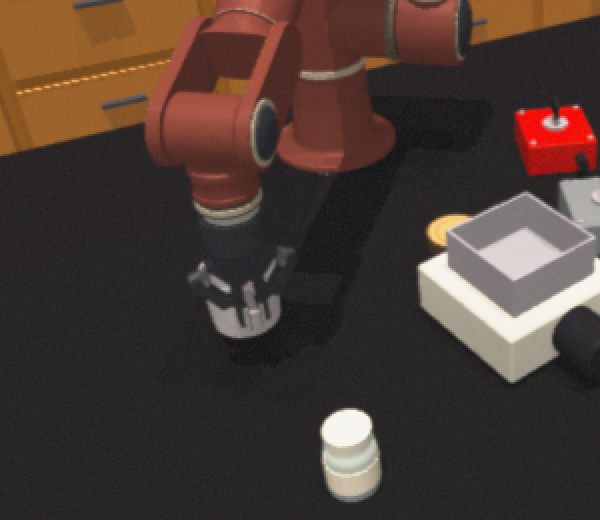

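Grasp confirmed: opening is 11 mm and the cup is level off the bench. Next I raise it.

>>> send_rows(series=[{"tx": 0,"ty": 0,"tz": -3,"wx": 0,"wy": 0,"wz": 0,"jaw": 1},{"tx": 0,"ty": 0,"tz": -4,"wx": 0,"wy": 0,"wz": 0,"jaw": 1},{"tx": 0,"ty": 0,"tz": -4,"wx": 0,"wy": 0,"wz": 0,"jaw": 1},{"tx": 0,"ty": 0,"tz": -3,"wx": 0,"wy": 0,"wz": 0,"jaw": 1}])

```text
t: 4.1
tool_pos: [0.5015, -0.2885, 0.2226]
tool_rot: [-3.13, 0.1, 0.02]
contact_force: [1.1, -0.2, -2.4]
opening: 0.0108
```

Run:
```python
from h import *
delta([.652,.097,.235],down(.17))
```

```text
t 4.1 q [-0.6511 -0.0341  1.7335  0.001   1.4584  0.9834] p [ 0.5015 -0.2885  0.2226] op 0.0108 F [ 1.0771 -0.2046 -2.3619]
[[ 0.9979 -0.0638 -0.0122]
 [-0.0637 -0.9979  0.0106]
 [-0.0128 -0.0098 -0.9999]]
shift cm [ 12.5485 -39.4373  -1.0147] turn [-0.0112  0.0116 -0.2338] rows 6.623678170571034
```

>>> send_rows(series=[{"tx": 0.6,"ty": -2,"tz": -0.2,"wx": -0.01,"wy": 0.01,"wz": -0.01,"jaw": 1},{"tx": 1.1,"ty": -4,"tz": -0.2,"wx": 0,"wy": 0,"wz": -0.03,"jaw": 1},{"tx": 1.1,"ty": -4,"tz": -0.2,"wx": 0,"wy": 0,"wz": -0.03,"jaw": 1},{"tx": 1.2,"ty": -4,"tz": -0.2,"wx": 0,"wy": 0,"wz": -0.03,"jaw": 1},{"tx": 1.2,"ty": -4,"tz": -0.2,"wx": 0,"wy": 0,"wz": -0.03,"jaw": 1}])

```text
t: 4.72
tool_pos: [0.5554, -0.1016, 0.2269]
tool_rot: [-3.137, -0.106, 0.01]
contact_force: [-0.6, 0.4, -2.5]
opening: 0.0106
```

Run:
```python
from h import *
delta([.652,.097,.235],down(.17))
```

```text
t 4.725 q [-0.3128 -0.0763  1.7667  0.0003  1.4583  1.1902] p [ 0.5554 -0.1016  0.2269] op 0.0106 F [-0.5503  0.3777 -2.5197]
[[ 0.9977  0.0677 -0.0067]
 [ 0.0677 -0.9977  0.0024]
 [-0.0065 -0.0029 -1.    ]]
shift cm [ 10.978  -19.1586  -0.8276] turn [-0.0032  0.0064 -0.1022] rows 3.5354338192339934
```

>>> send_rows(series=[{"tx": 2,"ty": -4,"tz": -0.2,"wx": 0,"wy": 0.006,"wz": -0.02,"jaw": 1},{"tx": 2,"ty": -4,"tz": -0.2,"wx": 0,"wy": 0,"wz": -0.02,"jaw": 1},{"tx": 2.2,"ty": -4,"tz": -0.2,"wx": 0,"wy": 0,"wz": -0.02,"jaw": 1},{"tx": 2.2,"ty": -3,"tz": -0.2,"wx": 0,"wy": 0,"wz": -0.02,"jaw": 1},{"tx": 1.5,"ty": -2,"tz": 0,"wx": 0,"wy": 0,"wz": -0.02,"jaw": 1}])

```text
t: 5.35
tool_pos: [0.6311, 0.0928, 0.2223]
tool_rot: [-3.122, -0.279, 0.025]
contact_force: [0.7, 0.3, -2.7]
opening: 0.0109
```

Run:
```python
from h import *
delta([.652,.097,.235],down(.17))
im=ctrl.get_image("scene"); cv2.imwrite("pics/s4.png",im[80:340,150:450,::-1].repeat(2,0).repeat(2,1))
im=ctrl.get_image("top"); cv2.imwrite("pics/t4.png",im[60:280,200:500,::-1].repeat(2,0).repeat(2,1))
```

```text
t 5.35 q [0.0267 0.1048 1.5915 0.0065 1.4616 1.4183] p [0.6311 0.0928 0.2223] op 0.0109 F [ 0.712   0.2669 -2.7146]
[[ 0.984   0.1775 -0.0165]
 [ 0.1776 -0.9841  0.006 ]
 [-0.0152 -0.0088 -0.9998]]
shift cm [ 2.1104 -0.0529 -1.3017] turn [-0.0087  0.0152  0.0085] rows 0.3968177696391743
```

View pics/s4.png

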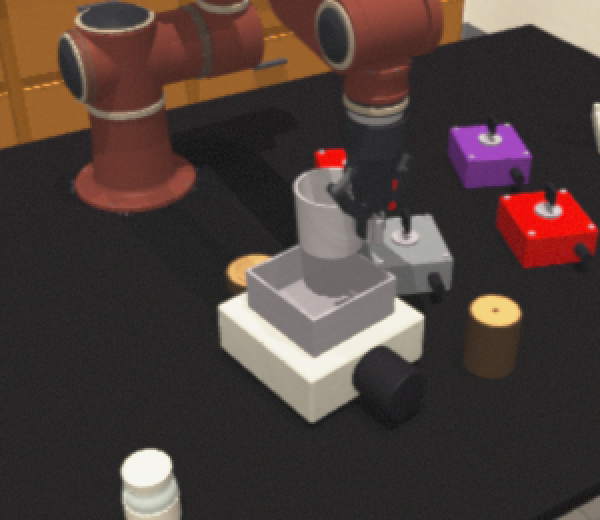

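View pics/t4.png

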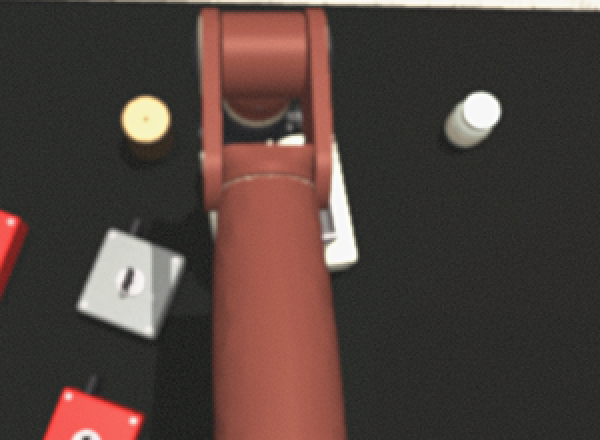

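>>> send_rows(series=[{"tx": 1.6,"ty": 0,"tz": -1.5,"wx": -0.009,"wy": 0.015,"wz": 0,"jaw": 1},{"tx": 0.4,"ty": 0,"tz": 0,"wx": 0.1,"wy": 0,"wz": 0,"jaw": 1},{"tx": 0,"ty": 0,"tz": 0,"wx": 0.1,"wy": 0,"wz": 0,"jaw": 1}], squeeze=110)

```text
t: 5.82
tool_pos: [0.6474, 0.1005, 0.2307]
tool_rot: [-2.924, -0.269, 0.041]
contact_force: [0.3, -0.3, -2.7]
opening: 0.0108
```

```bash
cat >> h.py <<'E'
def tilt():
    o,R=st(); x=R[:,0]; print("tool x yaw",np.arctan2(x[1],x[0]),"x z-comp",x[2],"tilt deg",np.degrees(np.arccos(-R[2,2])))
    Rt=None
    # error of x axis: keep horizontal with given yaw
    g=o["tool_pos"]-.008*R[:,2]
    a=R@np.array([-.073,0,0])+g
    # lip: cup z = -tool z ; pour side = tool y (world -y)
    lip=a+.048*R[:,1]-.023*R[:,2]
    print("grasp",g,"cup axis",a,"lip",lip)
    return o,R
E
python3 - <<'E'
from h import *
tilt()
E
```

```text
t 5.825 q [-0.0417  0.1477  1.5401  0.1996  1.5108  1.3278] p [0.6474 0.1005 0.2307] op 0.0108 F [ 0.2965 -0.3327 -2.6883]
[[ 0.983   0.1777 -0.0464]
 [ 0.1835 -0.9625  0.2   ]
 [-0.0091 -0.2051 -0.9787]]
tool x yaw 0.18451829968464187 x z-comp -0.009070040361581329 tilt deg 11.849097061713849
grasp [0.6477 0.0989 0.2386] cup axis [0.576  0.0855 0.2392] lip [0.5856 0.0347 0.2519]
```

>>> send_rows(series=[{"tx": 0.2,"ty": 0,"tz": 0,"wx": 0.12,"wy": 0,"wz": 0,"jaw": 1},{"tx": 0,"ty": 0,"tz": 0,"wx": 0.12,"wy": 0,"wz": 0,"jaw": 1},{"tx": 0,"ty": 0,"tz": 0,"wx": 0.12,"wy": 0,"wz": 0,"jaw": 1},{"tx": 0,"ty": 0,"tz": 0,"wx": 0.1,"wy": 0,"wz": 0,"jaw": 1}])

```text
t: 6.32
tool_pos: [0.6453, 0.1012, 0.2249]
tool_rot: [-2.454, -0.219, 0.101]
contact_force: [-0.1, 0.4, -3.1]
opening: 0.0106
```

Run:
```python
from h import *
tilt()
```

```text
t 6.325 q [-0.2031  0.2398  1.5375  0.6184  1.6559  1.1503] p [0.6453 0.1012 0.2249] op 0.0106 F [-0.0772  0.4075 -3.0978]
[[ 0.983   0.132  -0.128 ]
 [ 0.1831 -0.7661  0.6161]
 [-0.0167 -0.6291 -0.7772]]
tool x yaw 0.18416660199986762 x z-comp -0.016695355365245954 tilt deg 38.996447361893125
grasp [0.6463 0.0963 0.2311] cup axis [0.5745 0.0829 0.2323] lip [0.5838 0.032  0.22  ]
```

>>> send_rows(series=[{"tx": 0.4,"ty": -0.6,"tz": -0.8,"wx": 0.08,"wy": 0,"wz": 0,"jaw": 1},{"tx": 0,"ty": 0,"tz": 0,"wx": 0.1,"wy": 0,"wz": 0,"jaw": 1},{"tx": 0,"ty": 0,"tz": 0,"wx": 0.1,"wy": 0,"wz": 0,"jaw": 1},{"tx": 0,"ty": 0,"tz": 0,"wx": 0.1,"wy": 0,"wz": 0,"jaw": 1}])

```text
t: 6.82
tool_pos: [0.6456, 0.1013, 0.2283]
tool_rot: [-2.067, -0.172, 0.139]
contact_force: [-0.5, 0.5, -1.9]
opening: 0.0103
```

Run:
```python
from h import *
tilt()
im=ctrl.get_image("scene"); cv2.imwrite("pics/s5.png",im[80:340,150:450,::-1].repeat(2,0).repeat(2,1))
```

```text
t 6.825 q [-0.2912  0.3586  1.5277  0.9255  1.8151  1.0768] p [0.6456 0.1013 0.2283] op 0.0103 F [-0.53    0.4548 -1.9245]
[[ 0.9832  0.0637 -0.1712]
 [ 0.1807 -0.4762  0.8606]
 [-0.0267 -0.877  -0.4797]]
tool x yaw 0.1817513265919008 x z-comp -0.026691288392187915 tilt deg 61.33412552390334
grasp [0.647  0.0944 0.2321] cup axis [0.5752 0.0812 0.2341] lip [0.5822 0.0385 0.203 ]
```

View pics/s5.png

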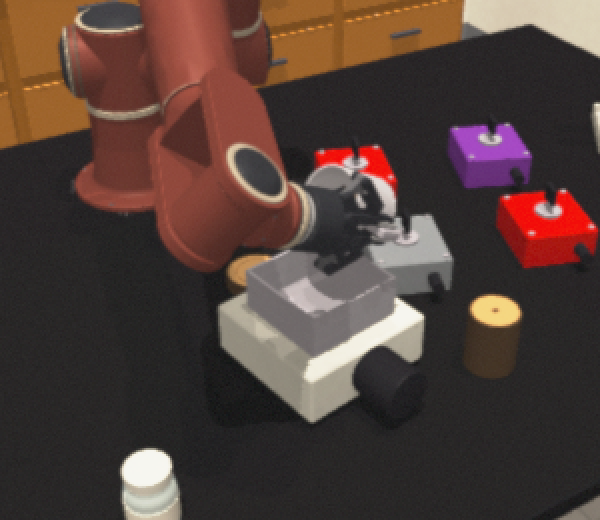

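>>> send_rows(series=[{"tx": 0.2,"ty": -1.0,"tz": -0.5,"wx": 0.08,"wy": 0,"wz": 0,"jaw": 1},{"tx": 0,"ty": -0.5,"tz": 0,"wx": 0.08,"wy": 0,"wz": 0,"jaw": 1},{"tx": 0,"ty": 0,"tz": 0,"wx": 0.08,"wy": 0,"wz": 0,"jaw": 1},{"tx": 0,"ty": 0,"tz": 0,"wx": 0.08,"wy": 0,"wz": 0,"jaw": 1}])

```text
t: 7.38
tool_pos: [0.6442, 0.1044, 0.2369]
tool_rot: [-1.745, -0.128, 0.166]
contact_force: [-0.3, -0.2, -2.7]
opening: 0.0107
```

Run:
```python
from h import *
tilt()
im=ctrl.get_image("scene"); cv2.imwrite("pics/s6.png",im[80:340,150:450,::-1].repeat(2,0).repeat(2,1))
im=ctrl.get_image("top"); cv2.imwrite("pics/t6.png",im[60:280,200:500,::-1].repeat(2,0).repeat(2,1))
```

```text
t 7.375 q [-0.3251  0.459   1.5325  1.1773  1.9485  1.0681] p [0.6442 0.1044 0.2369] op 0.0107 F [-0.2888 -0.1642 -2.7337]
[[ 0.9831 -0.0072 -0.1828]
 [ 0.1786 -0.179   0.9675]
 [-0.0397 -0.9838 -0.1746]]
tool x yaw 0.1796722948705148 x z-comp -0.039708349182719566 tilt deg 79.9417978319899
grasp [0.6456 0.0967 0.2383] cup axis [0.5739 0.0837 0.2412] lip [0.5777 0.0528 0.198 ]
```

View pics/s6.png

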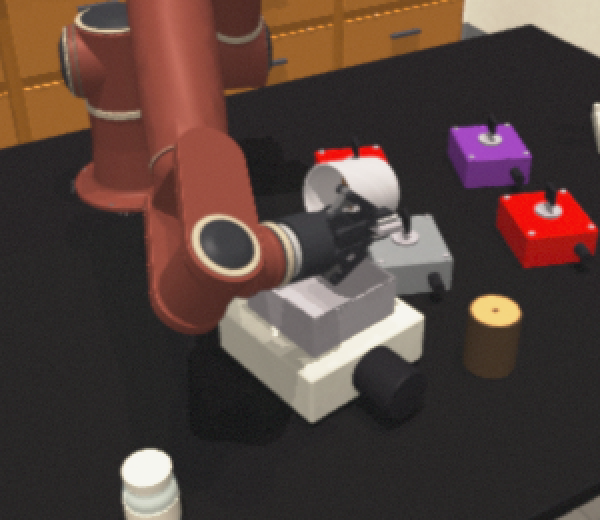

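View pics/t6.png

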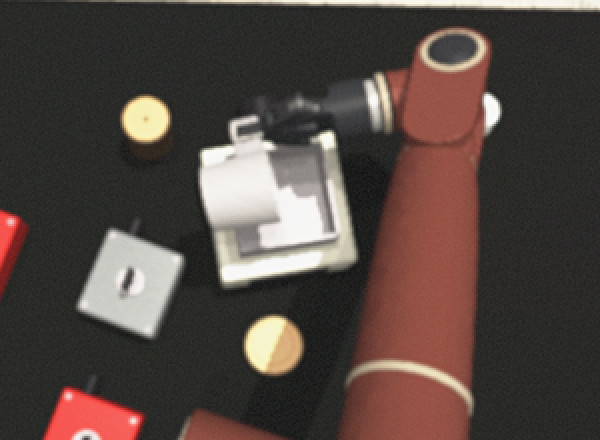

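Run:
```python
from h import *
for z in (.25,.3,.35): print(back("top",[[427,85],[444,113]],z))
```

```text
[[ 0.7528 -0.1703  0.25  ]
 [ 0.6784 -0.2118  0.25  ]]
[[ 0.73   -0.1541  0.3   ]
 [ 0.6596 -0.1934  0.3   ]]
[[ 0.7072 -0.1379  0.35  ]
 [ 0.6408 -0.175   0.35  ]]
```

>>> send_rows(series=[{"tx": 0.5,"ty": -1.0,"tz": -0.2,"wx": 0.06,"wy": 0,"wz": 0,"jaw": 1},{"tx": 0,"ty": -1,"tz": 0,"wx": 0.08,"wy": 0,"wz": 0,"jaw": 1},{"tx": 0,"ty": 0,"tz": 0,"wx": 0.08,"wy": 0,"wz": 0,"jaw": 1},{"tx": 0,"ty": 0,"tz": 0,"wx": 0.04,"wy": 0,"wz": 0,"jaw": 1}])

```text
t: 7.98
tool_pos: [0.6485, 0.1081, 0.2554]
tool_rot: [-1.49, -0.099, 0.18]
contact_force: [-1.2, 0.1, -2.6]
opening: 0.011
```

Run:
```python
from h import *
tilt()
im=ctrl.get_image("scene"); cv2.imwrite("pics/s7.png",im[80:340,150:450,::-1].repeat(2,0).repeat(2,1))
im=ctrl.get_image("top"); cv2.imwrite("pics/t7.png",im[60:280,200:500,::-1].repeat(2,0).repeat(2,1))
```

```text
t 7.975 q [-0.3239  0.5312  1.5299  1.3948  2.0491  1.1028] p [0.6485 0.1081 0.2554] op 0.011 F [-1.24    0.1229 -2.6497]
[[ 0.9827 -0.0582 -0.1761]
 [ 0.18    0.0704  0.9811]
 [-0.0447 -0.9958  0.0796]]
tool x yaw 0.18116879701931257 x z-comp -0.04469673222173594 tilt deg 94.56753870920038
grasp [0.6499 0.1003 0.2548] cup axis [0.5781 0.0871 0.258 ] lip [0.5794 0.0679 0.2084]
```

View pics/s7.png

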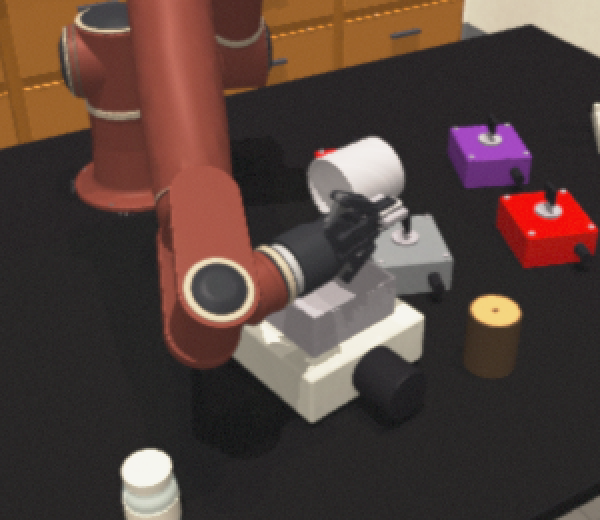

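View pics/t7.png

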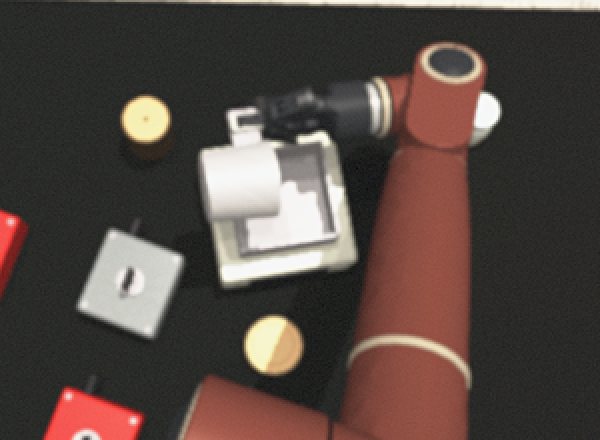

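>>> send_rows(series=[{"tx": 0,"ty": -0.5,"tz": -1,"wx": 0,"wy": 0.1,"wz": 0,"jaw": 1},{"tx": 0,"ty": -0.5,"tz": -1,"wx": 0,"wy": 0.1,"wz": 0,"jaw": 1},{"tx": 0,"ty": -0.5,"tz": -0.5,"wx": 0.04,"wy": 0.08,"wz": -0.02,"jaw": 1},{"tx": 0,"ty": 0,"tz": 0,"wx": 0.06,"wy": 0,"wz": 0,"jaw": 1}])

```text
t: 8.57
tool_pos: [0.6529, 0.082, 0.2723]
tool_rot: [-1.408, 0.108, -0.062]
contact_force: [0.5, -0.2, -1.4]
opening: 0.011
```

Run:
```python
from h import *
tilt()
im=ctrl.get_image("scene"); cv2.imwrite("pics/s8.png",im[80:340,150:450,::-1].repeat(2,0).repeat(2,1))
im=ctrl.get_image("top"); cv2.imwrite("pics/t8.png",im[60:280,200:500,::-1].repeat(2,0).repeat(2,1))
print(ctrl.get_obs()["contact_force"])
```

```text
t 8.575 q [-0.3982  0.4164  1.6996  1.5618  1.8949  1.0864] p [0.6529 0.082  0.2723] op 0.011 F [ 0.4827 -0.2224 -1.4109]
[[ 0.9934 -0.0212  0.1124]
 [-0.1076  0.1612  0.981 ]
 [-0.039  -0.9867  0.1579]]
tool x yaw -0.10788629067654479 x z-comp -0.03896898274964461 tilt deg 99.08259358135913
grasp [0.652  0.0741 0.271 ] cup axis [0.5795 0.082  0.2739] lip [0.5759 0.0671 0.2229]
[-0.0387 -0.1931 -2.6258]
```

View pics/s8.png

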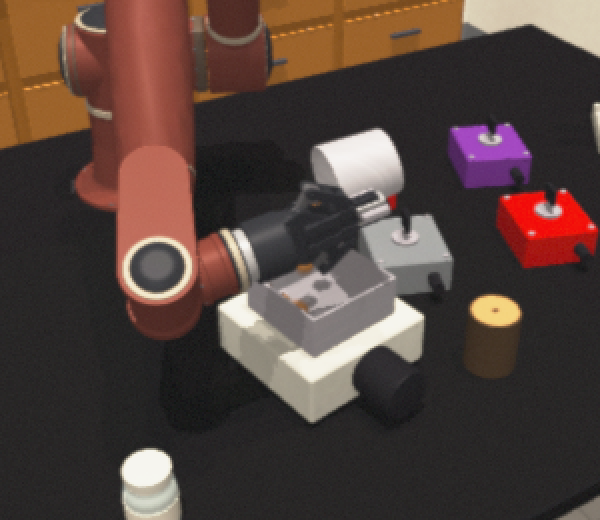

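View pics/t8.png

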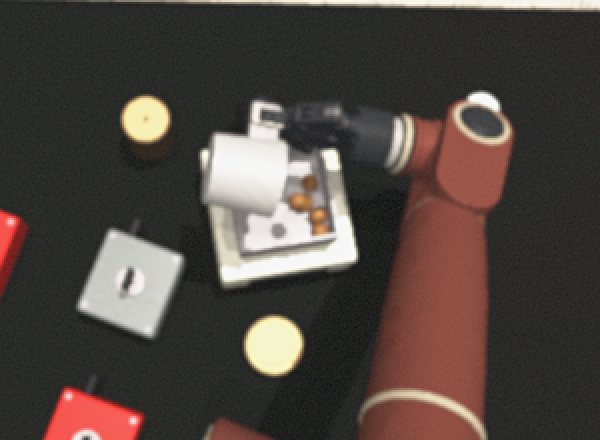

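Nuts are pouring: four are visible in the hopper. I'll hold, then tilt a little further.

>>> send_rows(series=[{"tx": 0,"ty": 0,"tz": 0,"wx": 0,"wy": 0,"wz": 0,"jaw": 1},{"tx": 0,"ty": 0,"tz": 0,"wx": 0,"wy": 0,"wz": 0,"jaw": 1},{"tx": 0,"ty": -0.5,"tz": 0,"wx": 0.06,"wy": 0,"wz": 0,"jaw": 1},{"tx": 0,"ty": -0.5,"tz": 0,"wx": 0.06,"wy": 0,"wz": 0,"jaw": 1},{"tx": 0,"ty": 0,"tz": 0,"wx": 0,"wy": 0,"wz": 0,"jaw": 1}])

```text
t: 9.3
tool_pos: [0.6542, 0.0809, 0.283]
tool_rot: [-1.292, 0.099, -0.066]
contact_force: [0.5, 0.7, -0.9]
opening: 0.011
```

Run:
```python
from h import *
tilt()
im=ctrl.get_image("top"); cv2.imwrite("pics/t9.png",im[110:220,280:440,::-1].repeat(5,0).repeat(5,1))
im=ctrl.get_image("scene"); cv2.imwrite("pics/s9.png",im[80:340,150:450,::-1].repeat(2,0).repeat(2,1))
```

```text
t 9.3 q [-0.3889  0.4487  1.6977  1.664   1.946   1.0895] p [0.6542 0.0809 0.283 ] op 0.011 F [ 0.4862  0.6774 -0.8711]
[[ 0.9939 -0.0069  0.1104]
 [-0.1043  0.2745  0.9559]
 [-0.0369 -0.9616  0.2721]]
tool x yaw -0.10457457914502033 x z-comp -0.036865503366037056 tilt deg 105.78787163352642
grasp [0.6533 0.0733 0.2808] cup axis [0.5807 0.0809 0.2835] lip [0.5779 0.0721 0.2311]
```

View pics/t9.png

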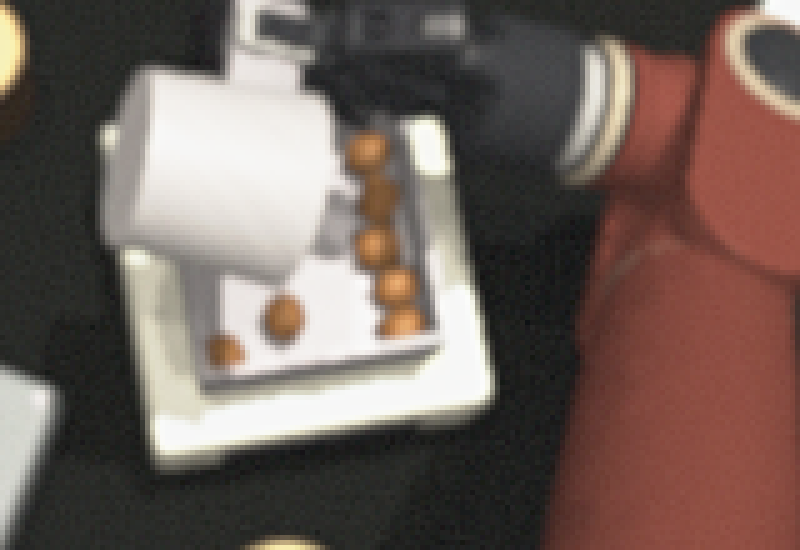

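View pics/s9.png

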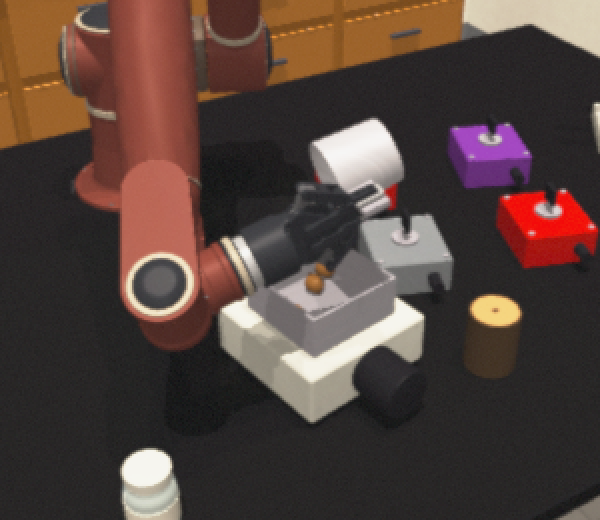

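All seven walnuts are visible in the hopper in the top view. Now I turn the cup back upright.

>>> send_rows(series=[{"tx": 0,"ty": -2,"tz": 0.5,"wx": -0.1,"wy": 0,"wz": 0,"jaw": 1},{"tx": 0,"ty": -2,"tz": 0,"wx": -0.16,"wy": 0,"wz": 0,"jaw": 1},{"tx": 0,"ty": 0,"tz": 0,"wx": -0.16,"wy": 0,"wz": 0,"jaw": 1},{"tx": 0,"ty": 0,"tz": 0,"wx": -0.16,"wy": 0,"wz": 0,"jaw": 1},{"tx": 0,"ty": 0,"tz": 0,"wx": -0.16,"wy": 0,"wz": 0,"jaw": 1}])

```text
t: 10.02
tool_pos: [0.6552, 0.0745, 0.3224]
tool_rot: [-2.059, 0.136, -0.026]
contact_force: [0.2, 0.7, -1.3]
opening: 0.0105
```

>>> send_rows(series=[{"tx": 0,"ty": 0,"tz": 0,"wx": -0.16,"wy": 0,"wz": 0,"jaw": 1},{"tx": 0,"ty": 0,"tz": 0,"wx": -0.16,"wy": 0,"wz": 0,"jaw": 1},{"tx": 0,"ty": 0,"tz": 0,"wx": -0.16,"wy": 0,"wz": 0,"jaw": 1},{"tx": 0,"ty": 0,"tz": 0,"wx": -0.16,"wy": 0,"wz": 0,"jaw": 1}])

```text
t: 10.52
tool_pos: [0.6557, 0.0715, 0.3276]
tool_rot: [-2.723, 0.163, 0.009]
contact_force: [0.6, 0.1, -1.4]
opening: 0.0105
```

Run:
```python
from h import *
tilt()
delta([.65,.08,.30],down(-.063))
```

```text
t 10.525 q [-0.1699  0.0864  1.4741  0.4111  1.6305  1.5352] p [0.6557 0.0715 0.3276] op 0.0105 F [ 0.6027  0.1027 -1.4394]
[[ 0.9931 -0.1156  0.0179]
 [-0.1131 -0.9088  0.4017]
 [-0.0301 -0.4009 -0.9156]]
tool x yaw -0.11336869343657856 x z-comp -0.0301458144486376 tilt deg 23.707265739138766
grasp [0.6555 0.0683 0.3349] cup axis [0.583  0.0765 0.3371] lip [0.5771 0.0237 0.3389]
t 10.525 q [-0.1699  0.0864  1.4741  0.4111  1.6305  1.5352] p [0.6557 0.0715 0.3276] op 0.0105 F [ 0.6027  0.1027 -1.4394]
[[ 0.9931 -0.1156  0.0179]
 [-0.1131 -0.9088  0.4017]
 [-0.0301 -0.4009 -0.9156]]
shift cm [-0.5775  0.3981  2.8546] turn [-0.4134  0.0193 -0.0559] rows 2.2366311656452975
```

>>> send_rows(series=[{"tx": 0,"ty": 0.5,"tz": 0,"wx": -0.15,"wy": 0.01,"wz": -0.02,"jaw": 1},{"tx": 0,"ty": 0.5,"tz": 0,"wx": -0.15,"wy": 0.01,"wz": -0.02,"jaw": 1},{"tx": 0,"ty": 2,"tz": 0,"wx": -0.12,"wy": 0,"wz": -0.02,"jaw": 1},{"tx": 0,"ty": 4,"tz": 0,"wx": 0,"wy": 0,"wz": 0,"jaw": 1},{"tx": 0,"ty": 4,"tz": 0,"wx": 0,"wy": 0,"wz": 0,"jaw": 1}])

```text
t: 11.15
tool_pos: [0.6491, -0.0347, 0.3303]
tool_rot: [3.12, -0.079, 0.016]
contact_force: [0.5, -0.3, -1.2]
opening: 0.011
```

Run:
```python
from h import *
delta([.506,-.2914,.20],down(-.063))
```

```text
t 11.15 q [-0.1598  0.0677  1.4525 -0.0194  1.6082  1.4605] p [ 0.6491 -0.0347  0.3303] op 0.011 F [ 0.5248 -0.3224 -1.1837]
[[ 0.9987 -0.0505  0.01  ]
 [-0.0503 -0.9985 -0.0212]
 [ 0.011   0.0207 -0.9997]]
shift cm [-13.1448  26.0809  13.4252] turn [ 0.0206 -0.0112  0.0126] rows 5.143027786402427
```

>>> send_rows(series=[{"tx": -2,"ty": 4.5,"tz": 0.5,"wx": 0.01,"wy": -0.005,"wz": 0.005,"jaw": 1},{"tx": -2,"ty": 4.5,"tz": 0.5,"wx": 0.01,"wy": -0.005,"wz": 0.005,"jaw": 1},{"tx": -2.2,"ty": 4.5,"tz": 2,"wx": 0,"wy": 0,"wz": 0,"jaw": 1},{"tx": -2.2,"ty": 4.5,"tz": 3,"wx": 0,"wy": 0,"wz": 0,"jaw": 1},{"tx": -2.2,"ty": 4,"tz": 3,"wx": 0,"wy": 0,"wz": 0,"jaw": 1}])

```text
t: 11.78
tool_pos: [0.5301, -0.255, 0.2458]
tool_rot: [3.137, -0.095, 0.022]
contact_force: [0.8, -0.5, -0.9]
opening: 0.0106
```

Run:
```python
from h import *
delta([.506,-.2914,.10],down(-.063))
im=ctrl.get_image("top"); cv2.imwrite("pics/t10.png",im[110:220,280:440,::-1].repeat(5,0).repeat(5,1))
```

```text
t 11.775 q [-0.5769 -0.0453  1.7053  0.0044  1.4676  1.0538] p [ 0.5301 -0.255   0.2458] op 0.0106 F [ 0.7871 -0.4645 -0.865 ]
[[ 0.9981 -0.0603  0.0141]
 [-0.0602 -0.9982 -0.004 ]
 [ 0.0143  0.0031 -0.9999]]
shift cm [-2.3967  3.731  14.5628] turn [ 0.0031 -0.0143  0.0027] rows 2.435684243036131
```

View pics/t10.png

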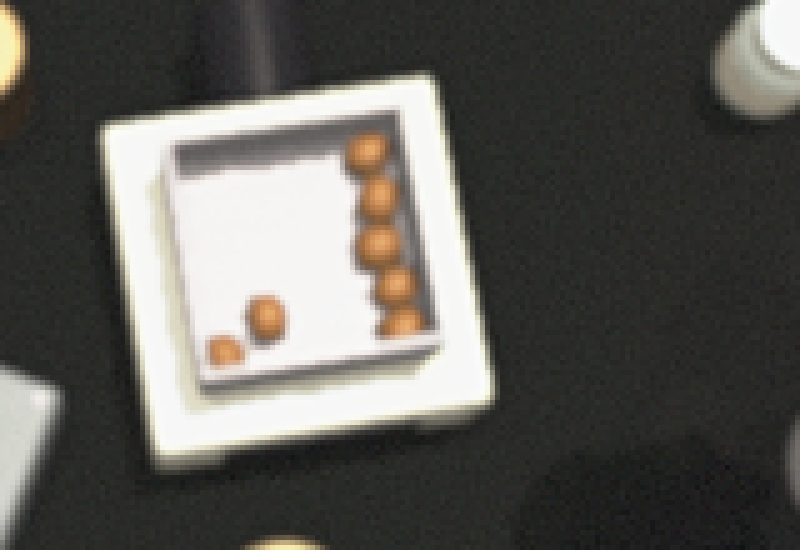

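The picture shows all seven walnuts at rest in the hopper: five along the right wall and two at lower left. Next I place the cup back.

>>> send_rows(series=[{"tx": -1.2,"ty": 1.9,"tz": 4,"wx": 0.003,"wy": -0.014,"wz": 0,"jaw": 1},{"tx": -1.2,"ty": 1.8,"tz": 4,"wx": 0,"wy": 0,"wz": 0,"jaw": 1},{"tx": 0,"ty": 0,"tz": 4,"wx": 0,"wy": 0,"wz": 0,"jaw": 1},{"tx": 0,"ty": 0,"tz": 2,"wx": 0,"wy": 0,"wz": 0,"jaw": 1},{"tx": 0,"ty": 0,"tz": 0,"wx": 0,"wy": 0,"wz": 0,"jaw": 1}])

```text
t: 12.45
tool_pos: [0.498, -0.2963, 0.0998]
tool_rot: [3.139, -0.11, -0.007]
contact_force: [0.3, 0.0, -1.5]
opening: 0.0106
```

Run:
```python
from h import *
delta([.506,-.2914,.057],down(-.063))
im=ctrl.get_image("scene"); cv2.imwrite("pics/s10.png",im[170:330,100:280,::-1].repeat(4,0).repeat(4,1))
```

```text
t 12.45 q [-0.6638  0.0779  1.8352 -0.0033  1.2315  0.9783] p [ 0.498  -0.2963  0.0998] op 0.0106 F [ 0.2726  0.0199 -1.5162]
[[ 0.9975 -0.0701 -0.0042]
 [-0.0701 -0.9975 -0.0007]
 [-0.0042  0.001  -1.    ]]
shift cm [ 0.7855 -0.5524  4.2745] turn [ 0.0009  0.0042 -0.0072] rows 0.700961149381761
```

View pics/s10.png

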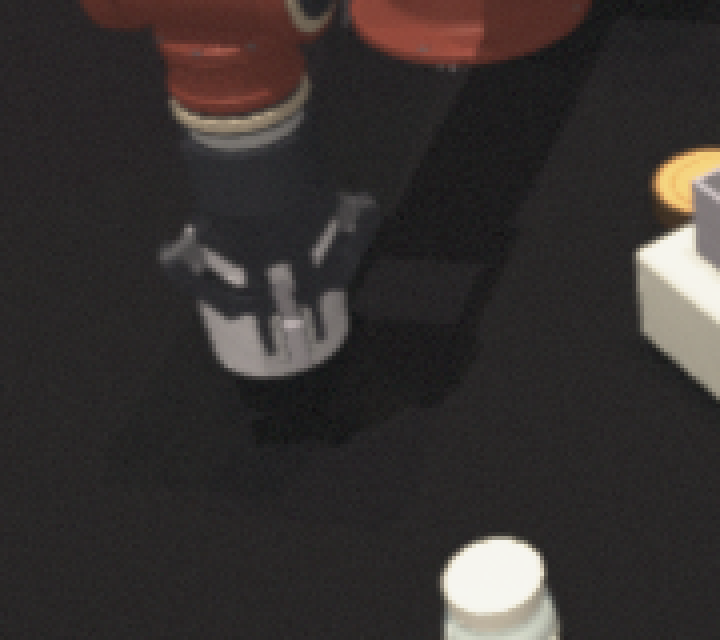

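>>> send_rows(series=[{"tx": 0.5,"ty": -0.3,"tz": 2,"wx": 0,"wy": 0.004,"wz": 0,"jaw": 1},{"tx": 0,"ty": 0,"tz": 1.5,"wx": 0,"wy": 0,"wz": 0,"jaw": 1},{"tx": 0,"ty": 0,"tz": 0,"wx": 0,"wy": 0,"wz": 0,"jaw": 1}])

```text
t: 12.88
tool_pos: [0.5082, -0.2962, 0.0718]
tool_rot: [3.131, -0.107, 0.016]
contact_force: [-0.3, -0.2, -2.4]
opening: 0.0106
```

Run:
```python
from h import *
delta([.506,-.2914,.056],down(-.063))
```

```text
t 12.875 q [-0.6539  0.1235  1.8382 -0.001   1.1664  0.9859] p [ 0.5082 -0.2962  0.0718] op 0.0106 F [-0.3187 -0.178  -2.4407]
[[ 0.9976 -0.0686  0.0101]
 [-0.0685 -0.9976 -0.0089]
 [ 0.0107  0.0082 -0.9999]]
shift cm [-0.2657 -0.4816  1.571 ] turn [ 0.0082 -0.0106 -0.0056] rows 0.2663192258079359
```

>>> send_rows(series=[{"tx": 0,"ty": 0,"tz": 0.9,"wx": 0.008,"wy": -0.011,"wz": 0,"jaw": 1},{"tx": 0,"ty": 0,"tz": 0,"wx": 0,"wy": 0,"wz": 0,"jaw": 1}])

```text
t: 13.12
tool_pos: [0.5093, -0.2972, 0.0643]
tool_rot: [3.138, -0.107, 0.002]
contact_force: [-0.7, -0.8, -2.2]
opening: 0.0102
```

>>> send_rows(series=[{"tx": 0,"ty": 0,"tz": 0.4,"wx": 0,"wy": 0,"wz": 0,"jaw": 1},{"tx": 0,"ty": 0,"tz": 0.2,"wx": 0,"wy": 0,"wz": 0,"jaw": 1},{"tx": 0,"ty": 0,"tz": 0,"wx": 0,"wy": 0,"wz": 0,"jaw": 1}])

```text
t: 13.5
tool_pos: [0.5097, -0.2976, 0.0586]
tool_rot: [3.138, -0.108, 0.004]
contact_force: [0.5, -0.0, -1.4]
opening: 0.0106
```

Run:
```python
from h import *
delta([.506,-.2914,.056],down(-.063))
```

```text
t 13.5 q [-0.6544  0.1517  1.8319 -0.0004  1.1547  0.9852] p [ 0.5097 -0.2976  0.0586] op 0.0106 F [ 0.4623 -0.0052 -1.3586]
[[ 0.9976 -0.0686  0.0023]
 [-0.0686 -0.9976 -0.0023]
 [ 0.0025  0.0021 -1.    ]]
shift cm [-0.4122 -0.5954  0.2617] turn [ 0.0021 -0.0025 -0.0056] rows 0.12320189007422115
```

>>> send_rows(series=[{"tx": 0,"ty": 0,"tz": 0.2,"wx": 0.002,"wy": -0.002,"wz": 0,"jaw": 1},{"tx": 0,"ty": 0,"tz": 0.1,"wx": 0,"wy": 0,"wz": 0,"jaw": 1},{"tx": 0,"ty": 0,"tz": 0,"wx": 0,"wy": 0,"wz": 0,"jaw": 1}])

```text
t: 13.88
tool_pos: [0.5099, -0.2978, 0.0564]
tool_rot: [3.139, -0.108, 0.001]
contact_force: [0.1, 0.7, -0.5]
opening: 0.011
```

Run:
```python
from h import *
delta([.506,-.2914,.056],down(-.063))
```

```text
t 13.875 q [-0.6546  0.1569  1.8304  0.0002  1.1537  0.9848] p [ 0.5099 -0.2978  0.0564] op 0.011 F [ 0.0641  0.6922 -0.5335]
[[ 0.9976 -0.0686  0.0006]
 [-0.0686 -0.9976 -0.0003]
 [ 0.0006  0.0002 -1.    ]]
shift cm [-0.4368 -0.6118  0.0428] turn [ 0.0002 -0.0006 -0.0057] rows 0.12046447848914067
```

>>> send_rows(series=[{"tx": 0,"ty": 0,"tz": 0.1,"wx": 0,"wy": 0,"wz": 0,"jaw": 1},{"tx": 0,"ty": 0,"tz": 0,"wx": 0,"wy": 0,"wz": 0,"jaw": 0.5},{"tx": 0,"ty": 0,"tz": 0,"wx": 0,"wy": 0,"wz": 0,"jaw": 0.5},{"tx": 0,"ty": 0,"tz": 0,"wx": 0,"wy": 0,"wz": 0,"jaw": 0.5}])

```text
t: 14.38
tool_pos: [0.5104, -0.2982, 0.0561]
tool_rot: [3.139, -0.108, 0.003]
contact_force: [0.3, 0.2, -1.3]
opening: 0.0427
```

>>> send_rows(series=[{"tx": 0,"ty": 0,"tz": -2,"wx": 0,"wy": 0,"wz": 0,"jaw": 0.4},{"tx": 0,"ty": 0,"tz": -4,"wx": 0,"wy": 0,"wz": 0,"jaw": 0.4},{"tx": 0,"ty": 0,"tz": -5,"wx": 0,"wy": 0,"wz": 0,"jaw": 0.4},{"tx": 0,"ty": 0,"tz": -5,"wx": 0,"wy": 0,"wz": 0,"jaw": 0.4},{"tx": 0,"ty": 0,"tz": -5,"wx": 0,"wy": 0,"wz": 0,"jaw": 0.4}])

```text
t: 15.0
tool_pos: [0.5081, -0.2965, 0.272]
tool_rot: [-3.137, 0.108, 0.006]
contact_force: [1.4, -0.3, -0.8]
opening: 0.0514
```

Run:
```python
from h import *
st()
im=ctrl.get_image("wrist"); cv2.imwrite("pics/w11.png",im[:,:,::-1])
im=ctrl.get_image("scene"); cv2.imwrite("pics/s11.png",im[170:330,100:280,::-1].repeat(4,0).repeat(4,1))
```

```text
t 15.0 q [-0.6547 -0.0471  1.6636  0.      1.5297  0.9847] p [ 0.5081 -0.2965  0.272 ] op 0.0514 F [ 1.4336 -0.2554 -0.8297]
[[ 0.9976 -0.0686 -0.0036]
 [-0.0686 -0.9976  0.0028]
 [-0.0038 -0.0026 -1.    ]]
```

View pics/w11.png

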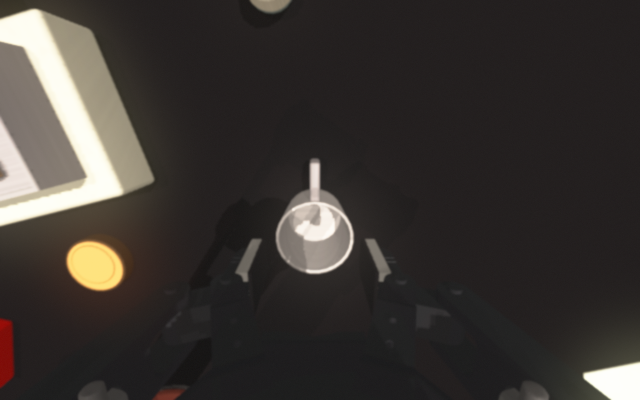

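View pics/s11.png

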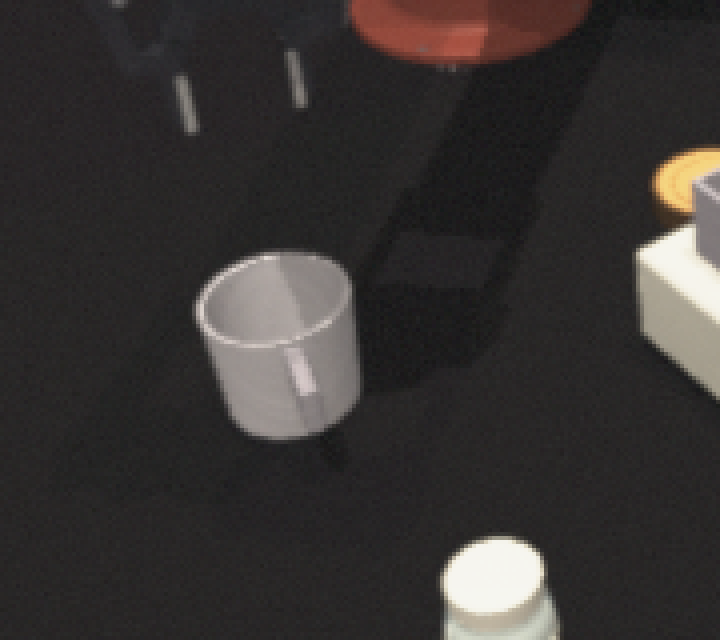

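The cup stands upright, empty and released. I move to the start box.

>>> send_rows(series=[{"tx": -0.7,"ty": -4,"tz": -0.5,"wx": 0,"wy": 0.003,"wz": -0.1,"jaw": 0.4},{"tx": 0,"ty": -5.5,"tz": 0,"wx": 0,"wy": 0,"wz": -0.05,"jaw": 0.4},{"tx": 0,"ty": -5.5,"tz": 0,"wx": 0,"wy": 0,"wz": 0,"jaw": 0.4},{"tx": 0,"ty": -5.5,"tz": 0,"wx": 0,"wy": 0,"wz": 0,"jaw": 0.4},{"tx": 0,"ty": -5.5,"tz": 0,"wx": 0,"wy": 0,"wz": 0,"jaw": 0.4}])

```text
t: 15.72
tool_pos: [0.4906, -0.0353, 0.2881]
tool_rot: [3.129, 0.124, 0.03]
contact_force: [0.8, 0.3, 0.5]
opening: 0.0512
```

Run:
```python
from h import *
delta([.475,.26,.27],down(.1))
```

```text
t 15.725 q [-0.2204 -0.3107  1.868  -0.0052  1.5633  1.2714] p [ 0.4906 -0.0353  0.2881] op 0.0512 F [0.8124 0.3282 0.5421]
[[ 0.9967  0.0788  0.0194]
 [ 0.079  -0.9968 -0.0097]
 [ 0.0185  0.0112 -0.9998]]
shift cm [  0.7464 -29.5823   1.4921] turn [ 0.0114 -0.0184 -0.021 ] rows 4.740689888199328
```

>>> send_rows(series=[{"tx": 0,"ty": -5.5,"tz": 0,"wx": 0.01,"wy": -0.018,"wz": -0.1,"jaw": 0.4},{"tx": 0.5,"ty": -5.5,"tz": 0,"wx": 0,"wy": 0,"wz": -0.1,"jaw": 0.4},{"tx": 1,"ty": -5.5,"tz": 0,"wx": 0,"wy": 0,"wz": -0.1,"jaw": 0.4},{"tx": 1.5,"ty": -5.5,"tz": 0,"wx": 0,"wy": 0,"wz": -0.1,"jaw": 0.4},{"tx": 2,"ty": -4,"tz": 0,"wx": 0,"wy": 0,"wz": -0.1,"jaw": 0.4}])

```text
t: 16.35
tool_pos: [0.464, 0.2405, 0.2912]
tool_rot: [3.0, 0.921, 0.01]
contact_force: [0.6, 0.1, 0.4]
opening: 0.0513
```

>>> send_rows(series=[{"tx": 0,"ty": 0,"tz": 0,"wx": 0,"wy": 0,"wz": -0.18,"jaw": 0.4},{"tx": 0,"ty": 0,"tz": 0,"wx": 0,"wy": 0,"wz": -0.18,"jaw": 0.4},{"tx": 0,"ty": 0,"tz": 0,"wx": 0,"wy": 0,"wz": -0.18,"jaw": 0.4},{"tx": 0,"ty": 0,"tz": 0,"wx": 0,"wy": 0,"wz": -0.18,"jaw": 0.4},{"tx": 0,"ty": 0,"tz": 0,"wx": 0,"wy": 0,"wz": -0.18,"jaw": 0.4}])

```text
t: 16.98
tool_pos: [0.4618, 0.2444, 0.2942]
tool_rot: [2.261, 2.171, 0.011]
contact_force: [0.5, -0.4, -1.0]
opening: 0.0512
```

Run:
```python
from h import *
delta([.475,.26,.25],down(2.84))
```

```text
t 16.975 q [ 0.3458 -0.2266  1.7895 -0.0031  1.5695  0.3863] p [0.4618 0.2444 0.2942] op 0.0512 F [ 0.5252 -0.433  -0.9516]
[[ 0.0405  0.9991  0.0098]
 [ 0.9992 -0.0405  0.0002]
 [ 0.0006  0.0097 -1.    ]]
shift cm [1.6119 1.2112 4.4302] turn [ 0.0087  0.0059 -1.3097] rows 7.015070015766807
```

>>> send_rows(series=[{"tx": 0,"ty": 0,"tz": 0,"wx": 0,"wy": 0,"wz": -0.18,"jaw": 0.4},{"tx": 0,"ty": 0,"tz": 0,"wx": 0,"wy": 0,"wz": -0.18,"jaw": 0.4},{"tx": 0,"ty": 0,"tz": 0,"wx": 0,"wy": 0,"wz": -0.18,"jaw": 0.4},{"tx": 0,"ty": 0,"tz": 0,"wx": 0,"wy": 0,"wz": -0.18,"jaw": 0.4},{"tx": 0,"ty": 0,"tz": 0,"wx": 0,"wy": 0,"wz": -0.18,"jaw": 0.4}])

```text
t: 17.6
tool_pos: [0.4608, 0.244, 0.2973]
tool_rot: [1.044, 2.95, 0.009]
contact_force: [-0.7, 0.3, -0.3]
opening: 0.0512
```

Run:
```python
from h import *
delta([.475,.26,.25],down(2.84))
```

```text
t 17.6 q [ 0.3459 -0.2327  1.7894 -0.0032  1.5722 -0.5445] p [0.4608 0.244  0.2973] op 0.0512 F [-0.6965  0.3218 -0.3172]
[[-0.7772  0.6291  0.013 ]
 [ 0.6291  0.7773  0.0013]
 [-0.0093  0.0092 -0.9999]]
shift cm [-0.0546  2.0887  4.755 ] turn [ 0.0073  0.0109 -0.3788] rows 2.030252700627914
```

>>> send_rows(series=[{"tx": 0,"ty": 0.7,"tz": 1.5,"wx": 0.007,"wy": 0.011,"wz": -0.14,"jaw": 0.4},{"tx": 0.3,"ty": 0.7,"tz": 1.5,"wx": 0,"wy": 0,"wz": -0.14,"jaw": 0.4},{"tx": 0.3,"ty": 0.6,"tz": 1.5,"wx": 0,"wy": 0,"wz": -0.08,"jaw": 0.4},{"tx": 0,"ty": 0,"tz": 0,"wx": 0,"wy": 0,"wz": 0,"jaw": 0.4}])

```text
t: 18.1
tool_pos: [0.4659, 0.2641, 0.2545]
tool_rot: [0.482, 3.101, 0.006]
contact_force: [-0.3, -0.7, -0.4]
opening: 0.051
```

Run:
```python
from h import *
import pickle
delta([.475,.26,.25],down(2.84))
c=cam("wrist"); im=ctrl.get_image("wrist"); cv2.imwrite("pics/w12.png",im[:,:,::-1]); pickle.dump(c,open("w12.pkl","wb"))
uv=proj("wrist",[[.475,.26,.111]],c)[0]; print(uv)
x,y=int(uv[0]),int(uv[1]); crop("w12c",im[:,:,::-1].copy(),max(0,x-75),max(0,y-60),x+75,y+60,5)
```

```text
t 18.1 q [ 0.3758 -0.1728  1.8085  0.0016  1.5015 -0.8866] p [0.4659 0.2641 0.2545] op 0.051 F [-0.2975 -0.701  -0.3806]
[[-0.9528  0.3036  0.0035]
 [ 0.3037  0.9528  0.0031]
 [-0.0024  0.004  -1.    ]]
shift cm [-0.9905 -0.1121  0.4521] turn [ 0.004   0.0024 -0.0069] rows 0.17513479188164013
[311.1236 199.9399]
```

View pics/w12.png

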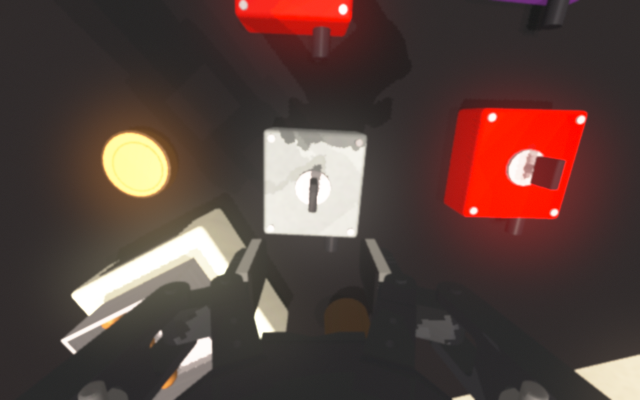

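View pics/w12c.png

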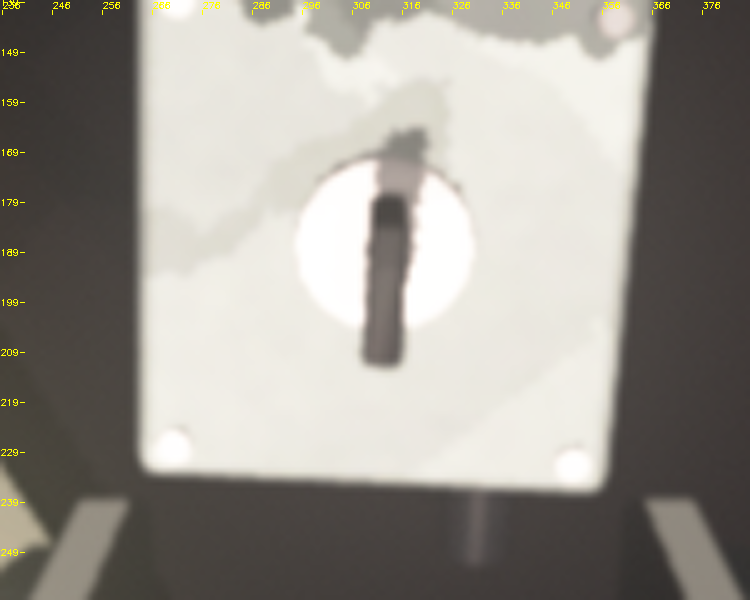

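Run:
```python
from h import *
import pickle; c=pickle.load(open("w12.pkl","rb"))
h=back("wrist",[[313.3,183.5],[312.1,211.7]],.111,c);print(h,h.mean(0),np.linalg.norm(h[1]-h[0]))
d=h[1]-h[0]; print("yaw",np.arctan2(d[1],d[0]))
# collar: crop x 296..474, y 155..330 at z .066
k=back("wrist",[[236+385/5-.5,139+243/5-.5]],.066,c); print("collar",k)
b=back("wrist",[[264.5,129.5],[367,131.5],[357.2,236.6],[264.3,233]],.06,c);print(b,b.mean(0))
e=b[3]-b[0];print("box yaw",np.arctan2(e[1],e[0]))
```

```text
[[0.4592 0.2674 0.111 ]
 [0.4875 0.2571 0.111 ]] [0.4733 0.2622 0.111 ] 0.030086733946638813
yaw -0.3499121620520922
collar [[0.4733 0.2621 0.066 ]]
[[0.3943 0.2304 0.06  ]
 [0.4317 0.3404 0.06  ]
 [0.5535 0.296  0.06  ]
 [0.5129 0.1857 0.06  ]] [0.4731 0.2631 0.06  ]
box yaw -0.36054654124085783
```

Run:
```python
from h import *
delta([.4733,.2623,.15],down(np.pi-.35))
```

```text
t 18.15 q [ 0.3756 -0.1734  1.8072  0.0015  1.5015 -0.8862] p [0.4664 0.2641 0.2556] op 0.0514 F [ 0.4358 -0.1751 -0.1085]
[[-0.9526  0.3042  0.0053]
 [ 0.3042  0.9526  0.0037]
 [-0.0039  0.0052 -1.    ]]
shift cm [-0.6697 -0.0173 10.5633] turn [0.0052 0.0038 0.0409] rows 1.6935190958300512
```

>>> send_rows(series=[{"tx": -0.4,"ty": 0,"tz": 3.5,"wx": 0.005,"wy": 0.004,"wz": 0.03,"jaw": 0.5},{"tx": -0.3,"ty": 0,"tz": 3.5,"wx": 0,"wy": 0,"wz": 0.01,"jaw": 0.5},{"tx": 0,"ty": 0,"tz": 3,"wx": 0,"wy": 0,"wz": 0,"jaw": 0.5},{"tx": 0,"ty": 0,"tz": 0,"wx": 0,"wy": 0,"wz": 0,"jaw": 0.5}], squeeze=40)

```text
t: 18.65
tool_pos: [0.4766, 0.2622, 0.1601]
tool_rot: [0.555, 3.083, 0.008]
contact_force: [-1.1, -0.4, -0.2]
opening: 0.0423
```

Run:
```python
from h import *
delta([.4733,.2623,.15],down(np.pi-.35))
```

```text
t 18.65 q [ 0.3662 -0.0821  1.8866 -0.0003  1.3269 -0.8483] p [0.4766 0.2622 0.1601] op 0.0423 F [-1.0769 -0.422  -0.173 ]
[[-0.9372  0.3486  0.0096]
 [ 0.3487  0.9372  0.0033]
 [-0.0079  0.0065 -0.9999]]
shift cm [ 0.3248 -0.1126  1.0092] turn [ 0.0065  0.0079 -0.0061] rows 0.1705829266395553
```

>>> send_rows(series=[{"tx": 0.3,"ty": -0.1,"tz": 1,"wx": 0.006,"wy": 0.008,"wz": -0.006,"jaw": 0.5},{"tx": 0,"ty": 0,"tz": 0,"wx": 0,"wy": 0,"wz": 0,"jaw": 0.5}])

```text
t: 18.9
tool_pos: [0.4752, 0.2628, 0.1533]
tool_rot: [0.547, 3.09, 0.005]
contact_force: [-0.1, 0.8, 1.0]
opening: 0.0426
```

Run:
```python
from h import *
delta([.4733,.2623,.09],down(np.pi-.35))
c=cam("wrist"); im=ctrl.get_image("wrist"); cv2.imwrite("pics/w13.png",im[100:400,100:540,::-1])
K,R,t=c
print(proj("wrist",[[.4733,.2623,.111]],c)-[100,100])
```

```text
t 18.9 q [ 0.3679 -0.0741  1.891   0.0005  1.3198 -0.8522] p [0.4752 0.2628 0.1533] op 0.0426 F [-0.0912  0.8301  1.0057]
[[-0.9391  0.3436  0.0044]
 [ 0.3436  0.9391  0.0022]
 [-0.0034  0.0035 -1.    ]]
shift cm [ 0.181  -0.1377  6.3303] turn [ 0.0035  0.0034 -0.0008] rows 1.0134955422814156
[[210.6653 126.9043]]
```

View pics/w13.png

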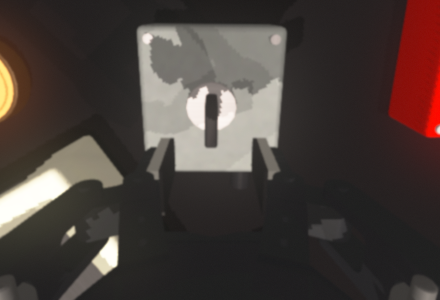

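The key bow is centred at about (211,127) between the pads, as predicted. I descend onto it.

>>> send_rows(series=[{"tx": 0.1,"ty": -0.1,"tz": 2.2,"wx": 0.003,"wy": 0.003,"wz": 0,"jaw": 0.5},{"tx": 0,"ty": 0,"tz": 2,"wx": 0,"wy": 0,"wz": 0,"jaw": 0.5},{"tx": 0,"ty": 0,"tz": 1.5,"wx": 0,"wy": 0,"wz": 0,"jaw": 0.5},{"tx": 0,"ty": 0,"tz": 0,"wx": 0,"wy": 0,"wz": 0,"jaw": 0.5}])

```text
t: 19.45
tool_pos: [0.4753, 0.2628, 0.095]
tool_rot: [0.548, 3.09, 0.004]
contact_force: [0.4, 0.4, -0.8]
opening: 0.0428
```

Run:
```python
from h import *
delta([.4733,.2623,.09],down(np.pi-.35))
```

```text
t 19.45 q [ 0.368  -0.0052  1.9295  0.0001  1.2127 -0.8519] p [0.4753 0.2628 0.095 ] op 0.0428 F [ 0.3753  0.4495 -0.8178]
[[-0.9391  0.3437  0.0043]
 [ 0.3438  0.9391  0.0017]
 [-0.0034  0.0031 -1.    ]]
shift cm [ 0.1747 -0.1222  0.4981] turn [ 0.0031  0.0034 -0.0009] rows 0.08668944428332054
```

>>> send_rows(series=[{"tx": 0.2,"ty": -0.1,"tz": 0.5,"wx": 0.003,"wy": 0.003,"wz": 0,"jaw": 0.5},{"tx": 0,"ty": 0,"tz": 0,"wx": 0,"wy": 0,"wz": 0,"jaw": 0.5}])

```text
t: 19.7
tool_pos: [0.4734, 0.2628, 0.0901]
tool_rot: [0.548, 3.093, 0.0]
contact_force: [-0.1, -1.1, -0.2]
opening: 0.0428
```

>>> send_rows(series=[{"tx": 0,"ty": 0,"tz": 0,"wx": 0,"wy": 0,"wz": 0,"jaw": 1},{"tx": 0,"ty": 0,"tz": 0,"wx": 0,"wy": 0,"wz": 0,"jaw": 1},{"tx": 0,"ty": 0,"tz": 0,"wx": 0,"wy": 0,"wz": 0,"jaw": 1},{"tx": 0,"ty": 0,"tz": 0,"wx": 0,"wy": 0,"wz": 0,"jaw": 1}], squeeze=40)

```text
t: 20.2
tool_pos: [0.4736, 0.2621, 0.0912]
tool_rot: [0.549, 3.092, -0.002]
contact_force: [-0.2, -0.5, -0.9]
opening: 0.0084
```

Run:
```python
from h import *
delta([.4733,.2623,.09],down(np.pi-.35)); print(ctrl.get_obs()["wrist_torque"])
```

```text
t 20.2 q [ 0.3688 -0.0021  1.9333 -0.002   1.2096 -0.8498] p [0.4736 0.2621 0.0912] op 0.0084 F [-0.2387 -0.5189 -0.9079]
[[-0.9389  0.3443  0.0014]
 [ 0.3443  0.9389 -0.0015]
 [-0.0018 -0.0009 -1.    ]]
shift cm [0.0381 0.0101 0.1241] turn [-0.0009  0.0018 -0.0015] rows 0.020838148813213858
[-0.0603 -0.0533 -0.1072]
```

>>> send_rows(series=[{"tx": 0,"ty": 0,"tz": 0,"wx": 0,"wy": 0,"wz": 0.15,"jaw": 1},{"tx": 0,"ty": 0,"tz": 0,"wx": 0,"wy": 0,"wz": 0.15,"jaw": 1},{"tx": 0,"ty": 0,"tz": 0,"wx": 0,"wy": 0,"wz": 0.15,"jaw": 1},{"tx": 0,"ty": 0,"tz": 0,"wx": 0,"wy": 0,"wz": 0.15,"jaw": 1},{"tx": 0,"ty": 0,"tz": 0,"wx": 0,"wy": 0,"wz": 0.12,"jaw": 1}])

```text
t: 20.82
tool_pos: [0.4738, 0.2622, 0.0913]
tool_rot: [1.631, 2.682, -0.0]
contact_force: [0.0, -1.3, -0.2]
opening: 0.0084
```

Run:
```python
from h import *
delta([.4735,.2622,.091],down(np.pi-.35-1.0)); print(ctrl.get_obs()["wrist_torque"])
```

```text
t 20.825 q [ 0.3692 -0.0022  1.9334 -0.0026  1.2088 -0.1082] p [0.4738 0.2622 0.0913] op 0.0084 F [ 0.0202 -1.3498 -0.2385]
[[-0.4602  0.8878  0.0024]
 [ 0.8878  0.4602 -0.0017]
 [-0.0026  0.0013 -1.    ]]
shift cm [ 0.0164 -0.024   0.026 ] turn [0.0016 0.0024 0.2575] rows 1.3791813829566526
[-0.0577  0.0117  0.058 ]
```

>>> send_rows(series=[{"tx": 0,"ty": 0,"tz": 0,"wx": 0,"wy": 0,"wz": 0.13,"jaw": 1},{"tx": 0,"ty": 0,"tz": 0,"wx": 0,"wy": 0,"wz": 0.1,"jaw": 1},{"tx": 0,"ty": 0,"tz": 0,"wx": 0,"wy": 0,"wz": 0.03,"jaw": 1}])

```text
t: 21.2
tool_pos: [0.4739, 0.2621, 0.0913]
tool_rot: [1.972, 2.441, 0.0]
contact_force: [0.0, -0.9, 0.5]
opening: 0.0085
```

Run:
```python
from h import *
delta([.4735,.2622,.091],down(np.pi-.35-1.0)); print(ctrl.get_obs()["wrist_torque"])
```

```text
t 21.2 q [ 0.3694 -0.0022  1.9334 -0.0033  1.2085  0.1588] p [0.4739 0.2621 0.0913] op 0.0085 F [ 0.0242 -0.8694  0.5137]
[[-0.2102  0.9776  0.0029]
 [ 0.9776  0.2102 -0.0022]
 [-0.0028  0.0023 -1.    ]]
shift cm [ 0.0133 -0.0343  0.0264] turn [ 0.0023  0.0028 -0.009 ] rows 0.05188330741168754
[-0.0964  0.0727  0.1741]
```

>>> send_rows(series=[{"tx": 0,"ty": 0,"tz": 0,"wx": 0,"wy": 0,"wz": 0.04,"jaw": 1},{"tx": 0,"ty": 0,"tz": 0,"wx": 0,"wy": 0,"wz": 0.01,"jaw": 1},{"tx": 0,"ty": 0,"tz": 0,"wx": 0,"wy": 0,"wz": 0.01,"jaw": 1}])

```text
t: 21.58
tool_pos: [0.4738, 0.2621, 0.0913]
tool_rot: [2.035, 2.386, -0.001]
contact_force: [-0.2, -0.7, 0.1]
opening: 0.0084
```

Run:
```python
from h import *
delta([.4735,.2622,.091],down(np.pi-.35-1.0)); print(ctrl.get_obs()["wrist_torque"])
im=ctrl.get_image("wrist"); cv2.imwrite("pics/w14.png",im[:,:,::-1])
```

```text
t 21.575 q [ 0.3702 -0.0022  1.9333 -0.0051  1.2086  0.2136] p [0.4738 0.2621 0.0913] op 0.0084 F [-0.1585 -0.6611  0.1094]
[[-0.1577  0.9875  0.0035]
 [ 0.9875  0.1578 -0.0038]
 [-0.0043  0.0029 -1.    ]]
shift cm [ 0.015  -0.0311  0.031 ] turn [ 0.0027  0.0044 -0.0624] rows 0.3352975945688013
[-0.1627 -0.0006  1.0349]
```

View pics/w14.png

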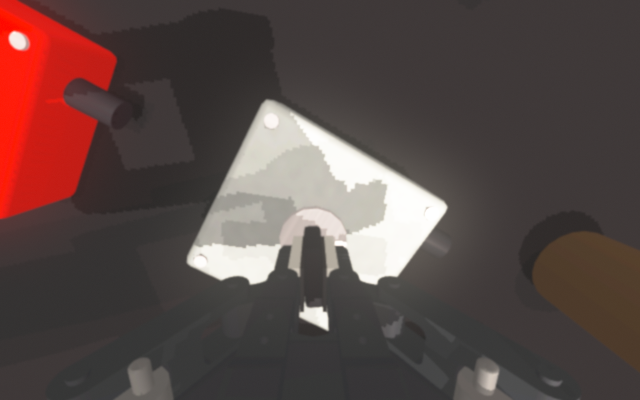

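The pads hold the bow firmly at the stop: the wrist torque has risen to 1 N·m and the tool has turned 1.06 rad. I hold briefly and then release.

>>> send_rows(series=[{"tx": 0,"ty": 0,"tz": 0,"wx": 0,"wy": 0,"wz": 0,"jaw": 1},{"tx": 0,"ty": 0,"tz": 0,"wx": 0,"wy": 0,"wz": 0,"jaw": 1},{"tx": 0,"ty": 0,"tz": 0,"wx": 0,"wy": 0,"wz": 0,"jaw": 0},{"tx": 0,"ty": 0,"tz": 0,"wx": 0,"wy": 0,"wz": 0,"jaw": 0},{"tx": 0,"ty": 0,"tz": 0,"wx": 0,"wy": 0,"wz": 0,"jaw": 0}])

```text
t: 22.25
tool_pos: [0.4742, 0.2624, 0.0917]
tool_rot: [2.041, 2.383, 0.002]
contact_force: [-0.7, -0.6, 0.1]
opening: 0.0625
```

>>> send_rows(series=[{"tx": 0,"ty": 0,"tz": 0,"wx": 0,"wy": 0,"wz": 0,"jaw": 0},{"tx": 0,"ty": 0,"tz": 0,"wx": 0,"wy": 0,"wz": 0,"jaw": 0},{"tx": 0,"ty": 0,"tz": -3,"wx": 0,"wy": 0,"wz": 0,"jaw": 0},{"tx": 0,"ty": 0,"tz": -5,"wx": 0,"wy": 0,"wz": 0,"jaw": 0},{"tx": 0,"ty": 0,"tz": -5,"wx": 0,"wy": 0,"wz": 0,"jaw": 0}])

```text
t: 22.88
tool_pos: [0.4708, 0.2615, 0.219]
tool_rot: [-2.044, -2.383, 0.014]
contact_force: [1.1, 0.6, 0.6]
opening: 0.0857
```

Run:
```python
from h import *
o,R=st(); print(o["wrist_torque"])
im=ctrl.get_image("wrist"); cv2.imwrite("pics/w15.png",im[:,:,::-1])
im=ctrl.get_image("scene"); cv2.imwrite("pics/s15.png",im[:,:,::-1])
```

```text
t 22.875 q [ 0.3702 -0.1337  1.833  -0.0027  1.4507  0.2177] p [0.4708 0.2615 0.219 ] op 0.0857 F [1.0591 0.5506 0.5725]
[[-0.1522  0.9883 -0.0068]
 [ 0.9883  0.1522 -0.0056]
 [-0.0045 -0.0076 -1.    ]]
[-0.0273 -0.0427  0.0271]
```

View pics/w15.png

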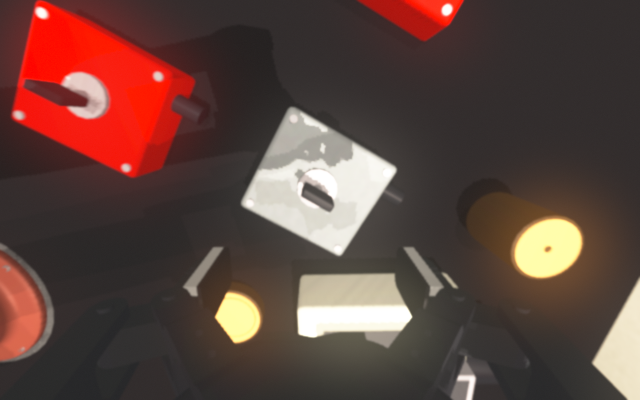

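View pics/s15.png

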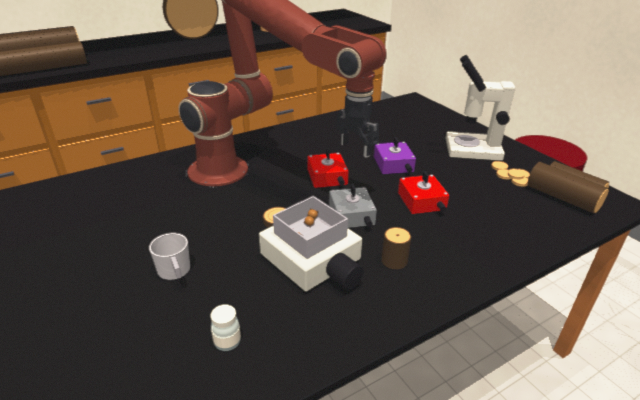

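Run:
```python
from h import *
import pickle
st(); c=cam("wrist"); pickle.dump(c,open("w16.pkl","wb")); im=ctrl.get_image("wrist"); 
crop("w16c",im[:,:,::-1].copy(),230,95,410,265,4)
p=[.4733,.2623]
for yaw in (-.35,-.45,-.55): print(yaw,proj("wrist",[[p[0]+s*.016*np.cos(yaw),p[1]+s*.016*np.sin(yaw),.111] for s in (-1,1)],c))
im=ctrl.get_image("top"); cv2.imwrite("pics/t16.png",im[100:260,220:480,::-1].repeat(3,0).repeat(3,1))
```

```text
t 22.975 q [ 0.3703 -0.1375  1.8252 -0.0027  1.4486  0.2177] p [0.4745 0.263  0.2257] op 0.0854 F [0.9896 1.6399 1.1461]
[[-0.1523  0.9883  0.0059]
 [ 0.9883  0.1523 -0.0006]
 [-0.0015  0.0057 -1.    ]]
-0.35 [[294.7995 191.5775]
 [325.3915 207.6166]]
-0.45 [[295.6959 190.1276]
 [324.4681 209.0127]]
-0.55 [[296.7419 188.77  ]
 [323.4068 210.3125]]
```

View pics/w16c.png

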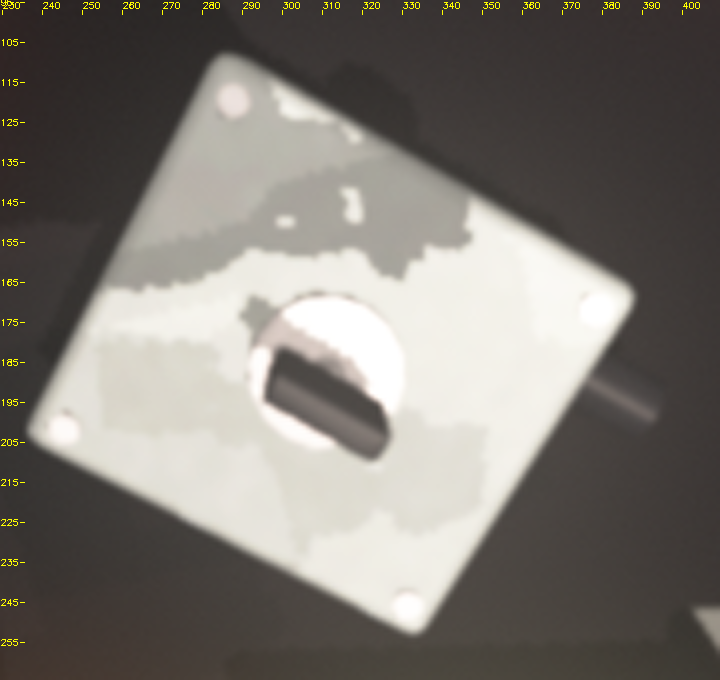

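View pics/t16.png

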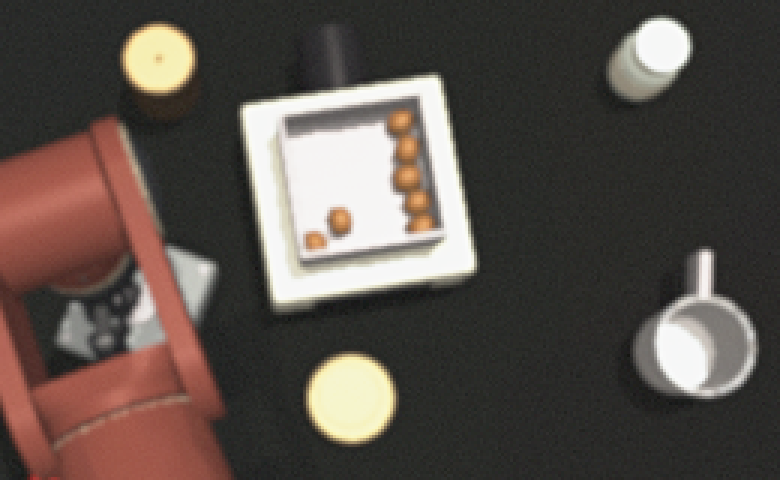

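The key bow's top face runs from about (296,192) to (323,206). That matches the run yaw of −0.35, so the key has sprung back. All seven walnuts are in the hopper and the cup stands upright and empty. I'm handing in.

Run:
```python
from h import *
st(); print(ctrl.finish_job())
```

```text
t 23.075 q [ 0.3702 -0.1339  1.8322 -0.0028  1.4476  0.2177] p [0.4719 0.262  0.2196] op 0.0854 F [-0.8692 -0.0714 -1.2042]
[[-0.1523  0.9883 -0.0029]
 [ 0.9883  0.1523 -0.0041]
 [-0.0036 -0.0035 -1.    ]]
the job is handed in; nothing more can be done
None
```

I picked up the cup by its handle and poured all seven walnuts into the hopper. I then stood the empty cup upright on the bench within a few mm of where it started and let go. Next I turned the key clockwise to its stop, held it there about 0.7 s, and let it spring back. The job was handed in at about 23 s of robot time; no verdict is reported.

**Last checks:**
- **Walnuts:** the final top picture shows all seven on the hopper floor.
- **Cup:** it stands upright, empty and released.
- **Key:** while it was held, the tool had turned 1.06 rad and the wrist torque rose to about 1 N·m, so it was pressed firmly against the stop. After release, the bow matches its starting direction (−0.35 rad yaw).
- **Bystanders:** the log, the branch slice and the jar look unmoved. I judged this by eye and did not measure it.
- **Robot:** the gripper is open and clear above the box.

None of these checks failed. While locating things, the fixed scene and top cameras disagreed by 8–10 mm along x for the cup and the key. I used the wrist camera's positions for both grasps.

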